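Comb the glue sticks straight and latch the case

ROBOT

A 6-joint arm with a two-finger parallel gripper is mounted at the origin on the work surface. World frame = base frame: x ahead of the robot, y to its left, z up, the work surface at z = 0. Lengths are in mm, angles in degrees, forces in N, time in s.
With the tool pointing down it reaches from about 350 to 850 mm from the base axis. Payload 8.1 kg.
Tool frame: the origin (TCP) lies midway between the tips of the shut fingers; the grasp point (between the pads) lies 19 mm behind it (hold_point_z is the distance from the TCP to the grasp point, in mm); z points along the fingers, y is the direction in which the jaws open and shut (so a half turn about z gives the same grasp; the last joint's range is limited). The gripper opens to 85 mm and grips with 20 to 120 N. Pads are 22 mm wide; open, the fingers measure 114 mm over their backs; the gripper's body (76 mm by 85 mm) begins 54 mm behind the grasp point. The pads swing forward as they close: fully open they stand 13 mm farther back than shut.
Start: joints at [-76.742, 7.471, 85.268, -0, 87.261, -4.893], TCP at [186.937, -570.14, 200.092] pointing down, gripper open.
Joint ranges: [-169.43, 169.43], [-51.17, 129.36], [1.28, 143.12], [-76.62, 256.62], [0, 156.53], [-152.29, 152.29]. Speed limits (degrees/s): [136.94, 136.94, 159.86, 180, 180, 180].

INTERFACE

Orientations are given as [roll, pitch, yaw] about the fixed x, y, z axes, in that order (R = Rz(yaw) Ry(pitch) Rx(roll)).
In Python, from bench import sense, snapshot, camera_params, hand_in, hold_point_z gives the robot as it stands.
- The arm moves only by the tool servo_tool, never from a script. Its argument "motion" is a list of rows, each a list of 7 numbers: the finger opening in mm, from 0 to 85.4, then the shift along the tool's x, y, z in mm, then the turn, a rotation vector about the tool's x, y, z in rad. A call has 1 to 10 rows; each row shifts and turns the pose as measured when the row begins, along the tool's axes as they then stand; what a row does not reach is not made up. A row lasts 1/10 s, in which the tool goes at most 50 mm and 8.59 degrees, less where a joint would pass 70% of its speed; a pose out of reach is approached as far as the arm can. A call with a gripper value outside its range is refused whole. The fingers move at their own pace and stop on an object; "force" is the grip in N (left out, the last holds). Time passes only in rows, so rows that do not move let the fingers close. It gives the time, the measured TCP pose, the force and the opening at its end, in the units of the state.
- sense(): the state, without advancing time (a new reading comes with each control period).
- snapshot(name): name is "side" or "top" or "wrist"; returns the picture (384x512x3 uint8, blue, green, red); there is no depth.
- camera_params(name): a dict with "fx", "fy", "cx", "cy" (pixels), "D" ([k1, k2, p1, p2, k3] as OpenCV has them; the pictures are not rectified), "R" (3x3) and "t" (3): a world point X has camera coordinates R X + t; the wrist camera has in their place "tool_from_camera" (4x4, takes a point from camera to tool coordinates, whose origin is the TCP and whose axes are the flange's). Camera axes: x right, y down, z forward; pixel columns grow to the right and rows downward; lengths in mm; the calibration is good to about 2 mm. A picture is of the moment at which its call begins: read the wrist's pose just before it. camera_params takes no time and is no camera call.
- hand_in(): hands the job in, once; it reports no verdict.
The state is a dict: "time": time; "joint_pos": joint angles; "qd": joint speeds; "joint_efforts": joint torques, N m; "tool_pos": TCP position; "tcp_rot": TCP orientation; "ft_force": force on the tool from outside, world axes, zero at the start; "wrist_torque": the same for the moment, N m; "finger_gap": finger opening in mm.
Only numpy, scipy, OpenCV 4.12 (cv2) and the standard library are available. Lean on these libraries where they do the work, as an engineer would, in place of code of your own. Each camera call takes 0.05 s, during which the arm holds its last target. There are 200 camera calls.

TASK

The hot-melt glue sticks lie anyhow in the open case on the packing bench: with the bench rake, and without touching the sticks with the fingers, comb them towards you into one layer of parallel sticks, side by side against the case's front wall. Lay the rake back down flat on the bench beside the case, close the lid, swing the draw latch's wire loop over its keeper on the lid, and then press the latch lever down past centre until it lies flat. Leave the glue gun, the tape and the bottle where they are.

Things in the scene. Friction and masses are not known exactly. Their poses are not given: they have to be found in the camera images.
- case: Hard plastic case, dark grey, orange lid, fixed to the bench. Origin: centre of its underside; x from the front (near the robot, steel latch) to the hinge side, y to its left. Outside 212 by 212 mm, rim 85 mm above the bench, walls 6 mm. A flat grey foam bed 69 mm above the bench fills it: the open inside is 200 by 200 mm, 16 mm deep, the front wall's inner face at case x = -100 mm.
- stick1_mid (a point): Middle (on the axis) of glue stick 1: a round stick, 12 mm thick and 100 mm long, 18 g, cream white, lying loose on the foam (axis 6 mm above it); its length runs along its own y. Smooth; slides and rolls when pushed. At the start none lies within 15 mm of the case's back wall.
- stick2_mid (a point): Middle (on the axis) of glue stick 2: a round stick, 12 mm thick and 100 mm long, 18 g, amber, lying loose on the foam (axis 6 mm above it); its length runs along its own y. Smooth; slides and rolls when pushed. At the start none lies within 15 mm of the case's back wall.
- stick3_mid (a point): Middle (on the axis) of glue stick 3: a round stick, 12 mm thick and 100 mm long, 18 g, cream white, lying loose on the foam (axis 6 mm above it); its length runs along its own y. Smooth; slides and rolls when pushed. At the start none lies within 15 mm of the case's back wall.
- stick4_mid (a point): Middle (on the axis) of glue stick 4: a round stick, 12 mm thick and 100 mm long, 18 g, amber, lying loose on the foam (axis 6 mm above it); its length runs along its own y. Smooth; slides and rolls when pushed. At the start none lies within 15 mm of the case's back wall.
- rake_grip (a point): Grip point of the bench rake (180 g), near its centre of mass, on the axis of its straight wooden handle (20 mm wide, 18 mm high), which ends 110 mm behind it. The rake rests on tooth tips and handle end; this point is then 39 mm above the bench. Frame as it rests: x level from handle end to head, y along the head, z up; in it the handle rises 0.281 rad towards the head.
- rake_teeth (a point): Middle of the rake's tooth tips (frame as rake_grip). Aluminium head bar, 140 mm wide, 12 x 12 mm, 56 mm ahead of the grip point; 8 teeth square to the handle, 6 mm thick, 8 mm wide, gaps 10.5 mm, tips 56 mm below the handle's axis. With the handle held level the teeth stand upright and the handle clears the case's rim and the open latch.
- lid (a joint): Lid angle in rad: 0 shut on the rim, about 1.75 as it stands open at the start (upright, leaning a little away from the robot), stop at 1.85. Its damped hinge holds it where it is left above about 1.2 rad; pushed below that it sinks shut by itself in about a second.
- lid_hinge (a point): Middle of the lid's hinge line, at the rim's outer back edge (frame turns with the lid, its y along the hinge).
- lid_edge (a point): Middle of the lid's front edge on its outer face, 209 mm from the hinge; when the lid is open this is the top of its back. The lid is 212 x 212 mm, 22 mm thick at its rim, 300 g, outer face orange.
- lever (a joint): Latch lever angle in rad: 0 flat against the case front, pointing down; grows as it swings out and up (1.57 = straight out). It starts raised, about 1.7 to 1.9, held by a stiff hinge (about 1.5 N at its end moves it). With the loop on the keeper it is free to about 0.8; there it stiffens, takes up to about 10 N at its end, passes centre at about 0.35 and snaps flat.
- lever_hinge (a point): Middle of the lever's hinge, 9 mm in front of the case's front face at the middle of its width, 68 mm above the bench (frame turns with the lever; lever at 0: axes as the case's).
- lever_tip (a point): Outer face of the steel lever, near its free end, 42 mm from the hinge line. The lever is a plate 26 mm wide and 3 mm thick; in the lever's frame its outer face lies at x = -6 mm and it runs from z = 4 to z = -43 mm, then a 5 mm, slightly flared end.
- loop (a joint): Angle of the wire loop relative to the lever in rad. It starts on its stop (-2.45), leaning outwards above the lever; it swings freely and drops of its own weight: tipped past upright towards the lid it falls against the lid. With the lever flat and the loop drawn tight it is about 0.
- loop_bar (a point): Middle of the loop's cross bar, which hooks over the keeper: steel wire 5 mm thick, 38 mm long along y, 39 mm from the loop's pivot; the pivot is on the lever, 14 mm from the lever's hinge towards its free end. The side wires are at y = +-19 mm.
- keeper (a point): Where the loop's bar sits in the keeper, a 30 mm wide steel hook on the middle of the lid's front edge: the bar lies between the lid and an upturned lip. Lid shut: this point is 4.5 mm in front of the lid's front face (flush with the case's) and 93.5 mm above the bench, the lip's top at 98 mm, its front 12 mm in front of that face. Frame of the lid: axes as the case's when shut.
- glue_gun: Orange and black hot glue gun (cold, no cord) lying on its side, about 230 x 135 x 40 mm; origin at the underside of its barrel's middle. Not to be disturbed.
- tape: Roll of brown packing tape lying flat, 100 mm across, 48 mm high; origin under its centre. Not to be disturbed.
- bottle: Amber bottle, 54 mm across, 130 mm high; origin under its centre. Not to be disturbed.
Not all that is in view belongs to the job. Leave any black or pink look-alike of the part that bears stick3_mid alone.

How it is judged (in metres and radians):
On the way, in this order (a step that is already met when the one before it is completed fails the run):
1. the four sticks are combed parallel, side by side against the front wall (angle between the y axis of each of stick1_mid, stick2_mid, stick3_mid, stick4_mid and the y axis of case, either way round below 0.12 rad and x of stick1_mid in the frame of case between -0.102 and -0.036 m and y of stick1_mid in the frame of case between -0.1 and 0.1 m and z of stick1_mid in the frame of case between 0.065 and 0.081 m and x of stick2_mid in the frame of case between -0.102 and -0.036 m and y of stick2_mid in the frame of case between -0.1 and 0.1 m and z of stick2_mid in the frame of case between 0.065 and 0.081 m and x of stick3_mid in the frame of case between -0.102 and -0.036 m and y of stick3_mid in the frame of case between -0.1 and 0.1 m and z of stick3_mid in the frame of case between 0.065 and 0.081 m and x of stick4_mid in the frame of case between -0.102 and -0.036 m and y of stick4_mid in the frame of case between -0.1 and 0.1 m and z of stick4_mid in the frame of case between 0.065 and 0.081 m), for 0.2 s.
2. the rake lies on the bench beside the case, let go (height (world z) of rake_grip below 0.05 m and horizontal distance between rake_grip and case above 0.17 m and contact force between rake and case below 0.05 N and contact force between the fingers and rake below 0.05 N), for 0.2 s.
3. the lid is shut (value of joint lid below 0.04 rad), for 0.2 s.
4. the loop hangs over the keeper, behind its lip, with the lever still raised (x of loop_bar in the frame of keeper between -0.006 and 0.014 m and z of loop_bar in the frame of keeper between -0.005 and 0.022 m and value of joint lever above 1 rad and value of joint lid below 0.04 rad), for 0.2 s.
At the end, for the whole second after the job is handed in: All four sticks lie in one layer on the foam, within 0.12 rad of parallel to the front wall and centred within 64 mm of it; rake on the bench beside the case; lid shut (under 0.03 rad); loop bar in the keeper behind its lip (within 6 mm); lever flat (under 0.12 rad) (all of step 1 and height (world z) of rake_grip below 0.05 m and horizontal distance between rake_grip and case above 0.17 m and contact force between rake and case below 0.05 N and value of joint lid below 0.03 rad and value of joint lever below 0.12 rad and x of loop_bar in the frame of keeper between -0.006 and 0.006 m and z of loop_bar in the frame of keeper between -0.006 and 0.005 m); the robot touches nothing.
It fails at once if the fingers touch a glue stick (contact force between the fingers and stick1 above 0.5 N or contact force between the fingers and stick2 above 0.5 N or contact force between the fingers and stick3 above 0.5 N or contact force between the fingers and stick4 above 0.5 N).
It fails at once if the glue gun is disturbed (distance of glue_gun from where it was at the start of the episode above 0.03 m).
It fails at once if the tape is disturbed (distance of tape from where it was at the start of the episode above 0.03 m).
It fails at once if the bottle is disturbed (distance of bottle from where it was at the start of the episode above 0.03 m).
It also fails if it takes over 72 s, if anything falls off the work surface, if the arm or the gripper's body presses on something with over 40 N, if the wrist force passes 120 N, or if a joint passes its speed limit or range.

## Working session

There is one attempt and no reset: what is moved stays moved. The work goes in short steps, Python scripts to look and compute and a tool call to move; the robot and the scene stay as the last step left them, time stands still between calls to the robot, and variables do not carry over. Pictures are saved under pics/ and viewed, about 8 in all and at most 12, crops included, and the job is handed in when it is done.

Besides the shell and the picture viewer there is one more tool, called after ">>>" by a JSON object that holds its "fn" and its "kwargs", one argument or row to a line. servo_tool: Moves the arm, as the interface text tells. Its arguments: {"type":"object","properties":{"motion":{"type":"array"},"force":{"type":"number"}},"required":["motion"]}

```bash
ls; mkdir -p pics
python3 - <<'E'
from bench import *
import cv2
print(sense(), hold_point_z)
for n in("top","side"):
    im=snapshot(n); cv2.imwrite(f"pics/{n}0.png",im); print(camera_params(n))
print(camera_params("wrist"))
a=cv2.imread("pics/top0.png");b=cv2.imread("pics/side0.png")
E
```

```text
pics
{'time': 0.0, 'joint_pos': array([-7.67441605e+01,  7.51470952e+00,  8.53308173e+01,  2.54900171e-03,
        8.72607989e+01, -4.89516638e+00]), 'qd': array([-0.05923425,  0.04467664, -0.02104546,  0.06204983,  0.01727806,
        0.134502  ]), 'joint_efforts': array([-6.92348804e-04, -5.69408548e+01, -5.00545406e+01, -1.89120633e-04,
        1.47605682e-02, -8.34585563e-06]), 'tool_pos': array([ 186.78973369, -569.53999577,  199.03389555]), 'tcp_rot': array([-1.79894279e+02, -1.16096473e-02,  1.81508710e+01]), 'ft_force': array([-0.09470137, -0.45589904, -0.18846718]), 'wrist_torque': array([0.02838221, 0.0176165 , 0.04956899]), 'finger_gap': 85.38453812249244} 18.700000000000003
{'fx': 448.70295821520716, 'fy': 448.70295821520716, 'cx': 252.81344837468484, 'cy': 186.42618300285073, 'D': array([-0.1173149,  0.       ,  0.       ,  0.       ,  0.       ]), 'R': array([[-0.02338414, -0.99972396,  0.00227609],
       [-0.98680686,  0.02271705, -0.16030019],
       [ 0.16020423, -0.00599455, -0.98706569]]), 't': array([  11.42674677,  627.19375913, 1106.89973313])}
{'fx': 364.41698
[... 215 characters left out ...]
2],
       [-0.16268714,  0.56447284, -0.80926096],
       [ 0.23392118, -0.7747388 , -0.58741865]]), 't': array([600.36116871, 187.08005865, 945.80169161])}
{'fx': 279.8960871489612, 'fy': 279.8960871489612, 'cx': 254.9813471116921, 'cy': 192.76588747750273, 'D': array([-0.01921489,  0.        ,  0.        ,  0.        ,  0.        ]), 'tool_from_camera': array([[ 3.21158669e-04, -9.60749107e-01, -2.77418545e-01,
         7.04768109e+01],
       [ 9.99999707e-01,  5.01480385e-04, -5.79046570e-04,
        -1.10065534e+00],
       [ 6.95438434e-04, -2.77418278e-01,  9.60748987e-01,
        -1.74192848e+02],
       [ 0.00000000e+00,  0.00000000e+00,  0.00000000e+00,
         1.00000000e+00]])}
```

Create h.py:
```python
import numpy as np, cv2
from bench import *
from scipy.spatial.transform import Rotation as Ro
def rays(n,px):
    p=camera_params(n);K=np.array([[p['fx'],0,p['cx']],[0,p['fy'],p['cy']],[0,0,1.]])
    u=cv2.undistortPoints(np.array(px,float).reshape(-1,1,2),K,np.array(p['D'],float)).reshape(-1,2)
    d=np.c_[u,np.ones(len(u))]
    if n=='wrist':
        s=sense();T=np.array(p['tool_from_camera']);Rt=Ro.from_euler('xyz',s['tcp_rot'],degrees=True).as_matrix()
        R=Rt@T[:3,:3];o=Rt@T[:3,3]+np.array(s['tool_pos']);return o,d@R.T
    R=np.array(p['R']);t=np.array(p['t']);return -R.T@t,d@R
def atz(n,px,z):
    o,d=rays(n,px);z=np.broadcast_to(z,len(d));return o+d*((z-o[2])/d[:,2])[:,None]
def proj(n,X):
    p=camera_params(n);K=np.array([[p['fx'],0,p['cx']],[0,p['fy'],p['cy']],[0,0,1.]]);X=np.atleast_2d(np.array(X,float))
    if n=='wrist':
        s=sense();T=np.array(p['tool_from_camera']);Rt=Ro.from_euler('xyz',s['tcp_rot'],degrees=True).as_matrix()
        Xt=(X-np.array(s['tool_pos']))@Rt; C=(Xt-T[:3,3])@T[:3,:3]
    else: C=X@np.array(p['R']).T+np.array(p['t'])
    return cv2.projectPoints(C,np.zeros(3),np.zeros(3),K,np.array(p['D'],float))[0].reshape(-1,2)
def snap(n,f,crop=None,k=1):
    im=snapshot(n)
    if crop: x0,y0,x1,y1=crop; im=im[y0:y1,x0:x1]
    if k!=1: im=cv2.resize(im,None,fx=k,fy=k,interpolation=cv2.INTER_CUBIC)
    cv2.imwrite('pics/'+f,im)
```

```text
(no output)
```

View pics/top0.png

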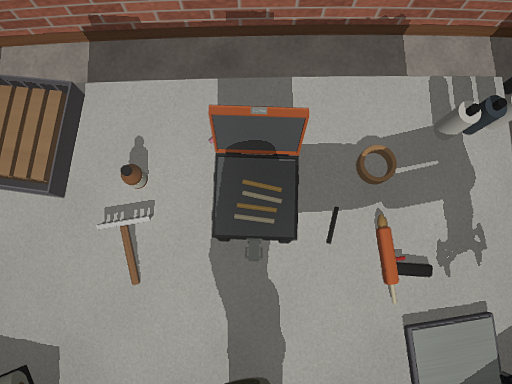

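View pics/side0.png

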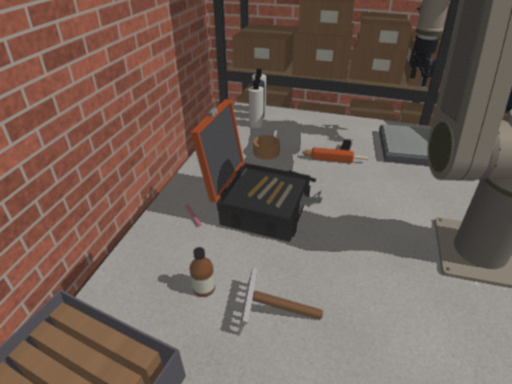

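The top view shows the case at (255,197) with the lid up and four sticks inside. The rake is at (130,245) to the left of the case. The black look-alike at (333,225) lies outside the case, and the side view shows the pink one at (193,215), also outside. The latch is at (254,250). I'll confirm these in one enlarged crop.

Run:
```python
import cv2
a=cv2.imread("pics/top0.png")[95:295,90:345]
cv2.imwrite("pics/topc.png",cv2.resize(a,None,fx=3,fy=3,interpolation=cv2.INTER_CUBIC))
```

```text
(no output)
```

View pics/topc.png

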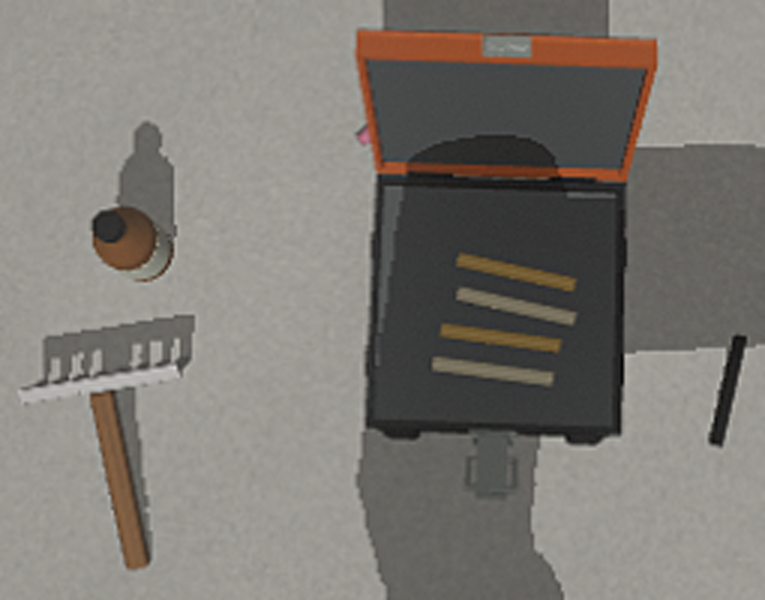

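Run:
```python
from h import *
np.set_printoptions(precision=1,suppress=True)
f=lambda L:[(x/3+90-.33,y/3+95-.33) for x,y in L]
R=atz('top',f([(379,178),(629,180),(619,432),(369,430)]),85);print(R)
for i in range(4):print(np.linalg.norm(R[i]-R[i-1]))
d=R[0]-R[3]+R[1]-R[2];print('yaw',np.degrees(np.arctan2(d[1],d[0])),R.mean(0))
e=R[0]-R[1]+R[3]-R[2];print('yaw y',np.degrees(np.arctan2(-e[0],e[1])))
S=atz('top',f([(458,260),(575,285),(458,294),(576,319),(441,331),(560,346),(433,364),(553,379)]),81);print(S)
H=atz('top',f([(21,396),(183,373)]),60);print('head',H,np.linalg.norm(H[0]-H[1]))
h=atz('top',f([(138,566),(103,393)]),[17,60]);print('handle',h)
B=atz('top',f([(108,225)]),130);print('bottle',B)
print('latch',atz('top',f([(492,432),(492,495),(467,457),(516,457),(490,487)]),80))
```

```text
[[ 707.1   88.4   85. ]
 [ 700.6 -122.8   85. ]
 [ 489.  -106.2   85. ]
 [ 495.4   98.9   85. ]]
211.96036723309666
211.31120272850453
212.26215808991236
205.18085431512083
yaw -3.6581509265166723 [598.  -10.4  85. ]
yaw y -1.7824061920869245
[[635.9  23.1  81. ]
 [612.5 -74.3  81. ]
 [607.1  23.7  81. ]
 [583.8 -74.2  81. ]
 [576.3  38.4  81. ]
 [561.5 -60.1  81. ]
 [549.   45.5  81. ]
 [534.2 -53.5  81. ]]
head [[530.7 398.8  60. ]
 [547.8 258.7  60. ]] 141.17848689211652
handle [[384.7 307.   17. ]
 [532.  327.4  60. ]]
bottle [[662.9 306.2 130. ]]
latch [[491.7  -2.   80. ]
 [440.3  -0.8  80. ]
 [471.7  19.   80. ]
 [470.8 -21.2  80. ]
 [446.8   0.7  80. ]]
```

The crop shows the following:
- **Sticks:** exactly four cream/amber sticks inside the case, at crop (515,272), (515,306), (500,338) and (493,371). The black stick at (727,390) and the pink one at (365,133) lie outside the case and stay untouched.
- **Rake:** grip at about (487,321,39) with yaw 7.5°.
- **Case:** centre at about (598,-10) with yaw about -2.5°.

Next I move above the rake.

>>> {"fn": "servo_tool", "kwargs": {
  "motion": [
    [85,0,0,0,0,0,0.106],
    [85,0,0,0,0,0,0.106],
    [85,0,0,0,0,0,0.106],
    [85,37,-33,0,0,0,0],
    [85,37,-33,0,0,0,0],
    [85,37,-33,0,0,0,0],
    [85,37,-33,0,0,0,0],
    [85,37,-33,0,0,0,0],
    [85,37,-33,0,0,0,0],
    [85,37,-33,0,0,0,0]
  ]
}}

```text
time: 1.1
tool_pos: [447.8, -339.8, 193.6]
tcp_rot: [-179.5, 0.3, -1.5]
ft_force: [0.7, -0.5, -0.5]
finger_gap: 85.4
```

>>> {"fn": "servo_tool", "kwargs": {
  "motion": [
    [85,37,-33,0,0,0,0],
    [85,0,-48,0,0,0,0],
    [85,0,-48,0,0,0,0],
    [85,0,-48,0,0,0,0],
    [85,0,-48,0,0,0,0],
    [85,0,-48,0,0,0,0],
    [85,0,-48,0,0,0,0],
    [85,0,-48,0,0,0,0],
    [85,0,-48,0,0,0,0],
    [85,0,-48,0,0,0,0]
  ]
}}

```text
time: 2.1
tool_pos: [495.5, 142.3, 191.8]
tcp_rot: [-179.3, 0.8, -1.5]
ft_force: [1.6, -0.0, 0.2]
finger_gap: 85.4
```

>>> {"fn": "servo_tool", "kwargs": {
  "motion": [
    [85,-8,-48,0,0,0,0],
    [85,-8,-48,0,0,0,0],
    [85,-8,-48,0,0,0,0],
    [85,0,-33,0,0,0,-0.08],
    [85,0,0,20,0,0,-0.08],
    [85,0,0,20,0,0.1,0],
    [85,0,0,15,0,0.1,0],
    [85,0,0,0,0,0.1,0],
    [85,0,0,0,0,0,0]
  ]
}}

```text
time: 3.0
tool_pos: [469.4, 332.3, 129.2]
tcp_rot: [-179.3, -16.4, 8.4]
ft_force: [-0.3, 0.5, -0.6]
finger_gap: 85.0
```

```bash
cat >> h.py <<'E'
def delta(P,R):
    "tool-frame shift and rotvec from the present pose to TCP P, rotation R"
    s=sense();Rt=Ro.from_euler('xyz',s['tcp_rot'],degrees=True).as_matrix()
    print('pos',s['tool_pos'],'rot',s['tcp_rot'],'t',s['time'],'F',s['ft_force'],'gap',s['finger_gap'])
    print('shift now',(np.array(P)-s['tool_pos'])@Rt,'rotvec',Ro.from_matrix(Rt.T@R).as_rotvec(),'shift after turn',(np.array(P)-s['tool_pos'])@R)
def Rr(yaw,tilt=0): # tool down, tilted by tilt (deg) so the fingers point ahead
    return (Ro.from_euler('z',yaw,degrees=True)*Ro.from_euler('x',180,degrees=True)*Ro.from_euler('y',tilt,degrees=True)).as_matrix()
E
python3 - <<'E'
from h import *
np.set_printoptions(precision=3,suppress=True)
R=Rr(7.5,16.1);print(R[:,2]);G=np.array([487,321,39])
delta(G+19*R[:,2],R)
print(proj('wrist',[G]))
snap('wrist','w1.png')
E
```

```text
[ 0.275  0.036 -0.961]
pos [469.356 332.269 129.161] rot [-179.268  -16.442    8.387] t 3.0 F [-0.254  0.453 -0.551] gap 84.96491838564003
shift now [-10.469  15.207 109.764] rotvec [-0.017 -0.006  0.015] shift after turn [ -9.609  13.475 110.068]
[[271.32 196.86]]
```

View pics/w1.png

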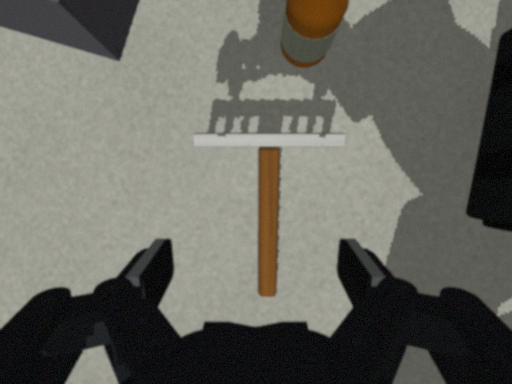

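The wrist view shows the rake handle running vertically at column 269, with its end at row 296 and the head bar at (194–345,140). My predicted grip point (271,197) lies on it. I'll descend and grip.

>>> {"fn": "servo_tool", "kwargs": {
  "motion": [
    [85,-5,7,25,-0.017,0,0.01],
    [85,-5,7,25,0,0,0],
    [85,0,0,20,0,0,0],
    [85,0,0,15,0,0,0],
    [85,0,0,10,0,0,0],
    [85,0,0,0,0,0,0]
  ]
}}

```text
time: 3.65
tool_pos: [499.1, 324.6, 42.4]
tcp_rot: [-179.7, -16.4, 7.5]
ft_force: [-1.3, -0.5, -0.4]
finger_gap: 84.9
```

Run:
```python
from h import *
np.set_printoptions(precision=3,suppress=True)
R=Rr(7.8,16.1);G=np.array([487,321,39])
delta(G+19*R[:,2],R)
```

```text
pos [499.144 324.557  42.407] rot [-179.727  -16.417    7.459] t 3.65 F [-1.276 -0.518 -0.387] gap 84.9362719016274
shift now [-13.062   2.009  18.725] rotvec [-0.003 -0.006 -0.006] shift after turn [-12.969   1.876  18.803]
```

>>> {"fn": "servo_tool", "kwargs": {
  "motion": [
    [85,-8,1,9,0,0,0],
    [85,-6,1,9,0,0,0],
    [85,0,0,0,0,0,0],
    [85,0,0,0,0,0,0]
  ]
}}

```text
time: 4.05
tool_pos: [492.4, 322.3, 22.2]
tcp_rot: [-179.6, -16.5, 7.4]
ft_force: [-0.6, 0.3, -0.1]
finger_gap: 85.0
```

Run:
```python
from h import *
np.set_printoptions(precision=3,suppress=True)
R=Rr(7.8,16.1);G=np.array([487,321,39])
delta(G+19*R[:,2],R)
```

```text
pos [492.435 322.272  22.159] rot [-179.641  -16.506    7.388] t 4.05 F [-0.564  0.261 -0.101] gap 85.01562316453999
shift now [-0.674  0.533  1.272] rotvec [-0.004 -0.007 -0.007] shift after turn [-0.669  0.523  1.279]
```

>>> {"fn": "servo_tool", "kwargs": {
  "motion": [
    [10,0,0,1,0,0,0],
    [10,0,0,0,0,0,0],
    [10,0,0,0,0,0,0],
    [10,0,0,0,0,0,0],
    [10,0,0,0,0,0,0],
    [10,0,0,0,0,0,0],
    [10,0,0,0,0,0,0]
  ],
  "force": 80
}}

```text
time: 4.75
tool_pos: [493.6, 323.3, 23.3]
tcp_rot: [-179.6, -16.7, 7.4]
ft_force: [0.1, -0.7, -0.8]
finger_gap: 10.0
```

Run:
```python
from h import *
snap('wrist','w2.png');snap('side','s2.png',(200,240,360,360),4)
a=cv2.imread('pics/w2.png');b=cv2.imread('pics/s2.png')
a=cv2.resize(a,(400,300));b=cv2.resize(b,(400,300))
cv2.imwrite('pics/c2.png',np.hstack([a,b]))
```

```text
(no output)
```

View pics/c2.png

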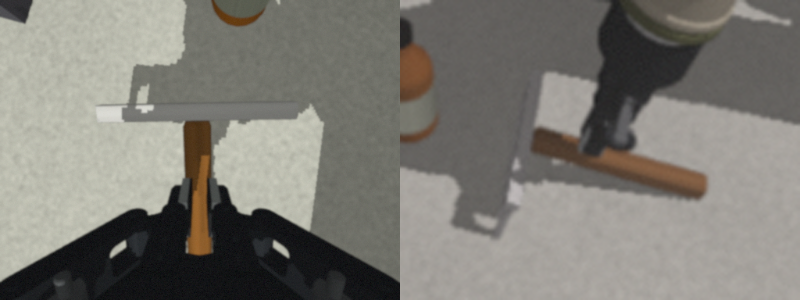

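The wrist view shows the handle between the pads, and the side view agrees. The gap still reads 10.0, which equals the commanded value. I'll command a smaller opening and see whether it stops.

>>> {"fn": "servo_tool", "kwargs": {
  "motion": [
    [0,0,0,0,0,0,0],
    [0,0,0,0,0,0,0],
    [0,0,0,0,0,0,0]
  ],
  "force": 80
}}

```text
time: 5.15
tool_pos: [493.5, 323.3, 23.1]
tcp_rot: [-179.6, -16.7, 7.4]
ft_force: [0.1, -0.4, 0.3]
finger_gap: 0.2
```

Run:
```python
from h import *
np.set_printoptions(precision=1,suppress=True)
a=snapshot('wrist')[100:384,150:362];b=snapshot('side')[250:340,220:340]
a=cv2.resize(a,(400,536),interpolation=cv2.INTER_CUBIC);b=cv2.resize(b,(400,300),interpolation=cv2.INTER_CUBIC)
c=snapshot('top')[190:290,85:165];c=cv2.resize(c,(190,236))
o=np.zeros((536,800,3),np.uint8);o[:,:400]=a;o[:300,400:]=b;o[300:,400:590]=c
cv2.imwrite('pics/c3.png',o);s=sense()
print(proj('side',[s['tool_pos']]),proj('wrist',[s['tool_pos'],[487,321,39]]))
print(np.array(s['joint_pos']),s['finger_gap'])
```

```text
[[270.5 305.5]] [[256.8 221.6]
 [259.1 235.1]]
[ 32.7   1.2 113.2  -8.6  50.6 119.8] -0.2574342736577734
```

View pics/c3.png

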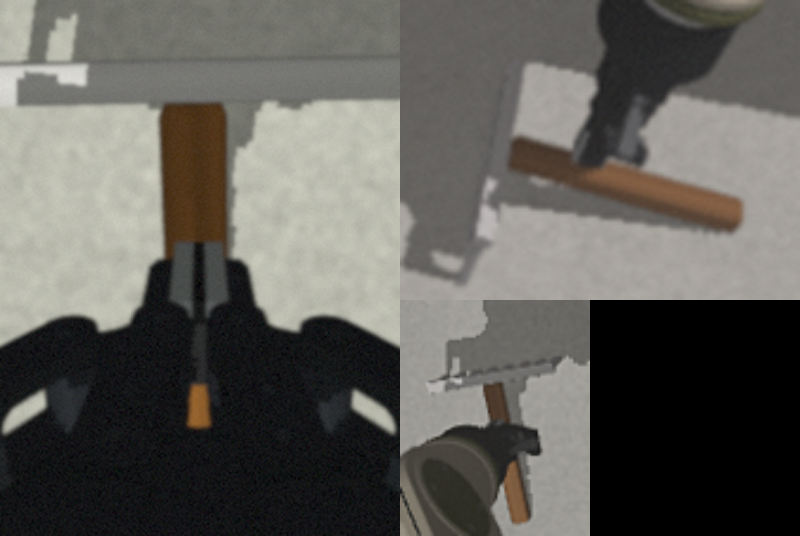

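The fingers have shut on top of the handle, with the tip at about (590,165) in the side crop. The reported TCP projects to (568,185) there, so something disagrees by about 20 mm. I'll check the w1 scale and the side view against the rake model.

Run:
```python
from h import *
import h
np.set_printoptions(precision=1,suppress=True)
c,s_=np.cos(.281),np.sin(.281);y=np.radians(7.6)
X=np.array([np.cos(y),np.sin(y),0]);Y=np.array([-np.sin(y),np.cos(y),0]);G=np.array([487,321,39.])
ax=c*X+np.array([0,0,s_]);up=-s_*X+np.array([0,0,c])
P=[G,G-110*ax,G-110*ax+9*up,G+56*ax+70*Y,G+56*ax-70*Y,G+56*ax-56*up]
print('side',proj('side',P),'top',proj('top',P))
h.sense=lambda:dict(tool_pos=np.array([469.356,332.269,129.161]),tcp_rot=[-179.268,-16.442,8.387])
print('w1',proj('wrist',P))
```

```text
side [[273.8 301. ]
 [321.1 315.2]
 [322.7 313. ]
 [243.6 321.6]
 [254.4 269. ]
 [243.  307.4]] top [[128.5 243.7]
 [136.5 284.1]
 [135.8 285.2]
 [ 97.9 226.7]
 [151.1 218.5]
 [129.3 218.5]]
w1 [[271.3 196.8]
 [268.3 292.7]
 [268.6 297.9]
 [198.5 138.4]
 [348.  140.7]
 [270.8 135.1]]
```

Run:
```python
from h import *
np.set_printoptions(precision=1,suppress=True)
c,s_=np.cos(.281),np.sin(.281);y=np.radians(7.6)
X=np.array([np.cos(y),np.sin(y),0]);Y=np.array([-np.sin(y),np.cos(y),0]);G=np.array([487,321,39.])
ax=c*X+np.array([0,0,s_]);up=-s_*X+np.array([0,0,c])
P=np.array([G,G-110*ax+9*up,G+56*ax+70*Y,G+56*ax-70*Y,G+50*ax+9*up+10*Y,G+50*ax+9*up-10*Y,G+9*up+10*Y,G+9*up-10*Y])
w=proj('wrist',P);print(np.c_[w,(w-[150,100])*1.887])
s=sense();T=s['tool_pos'];print(T)
for d in ([0,0,0],[0,0,15],[0,0,25],[-15,0,15],[-15,0,25]):print(d,proj('side',[T+d]),(proj('side',[T+d])-[220,250])*3.333)
```

```text
[[259.1 235.1 205.8 255. ]
 [259.  386.8 205.6 541.2]
 [134.5 143.  -29.2  81.1]
 [384.6 142.4 442.6  80. ]
 [240.5 155.5 170.7 104.8]
 [278.  155.4 241.6 104.6]
 [241.9 241.5 173.5 267.1]
 [276.4 241.5 238.5 267.1]]
[493.5 323.3  23.2]
[0, 0, 0] [[270.5 305.5]] [[168.3 184.9]]
[0, 0, 15] [[270.6 301.4]] [[168.7 171.2]]
[0, 0, 25] [[270.7 298.6]] [[169.1 161.9]]
[-15, 0, 15] [[277.3 303. ]] [[191.  176.6]]
[-15, 0, 25] [[277.5 300.2]] [[191.5 167.2]]
```

>>> {"fn": "servo_tool", "kwargs": {
  "motion": [
    [85,0,0,0,0,0,0],
    [85,0,0,0,0,0,0],
    [85,0,0,0,0,0,0],
    [85,0,0,0,0,0,0],
    [85,0,0,0,0,0,0]
  ]
}}

```text
time: 5.8
tool_pos: [493.5, 323.3, 23.1]
tcp_rot: [-179.6, -16.7, 7.4]
ft_force: [0.8, 0.3, 0.1]
finger_gap: 72.4
```

Both cameras put the real fingertips about 20 mm short of the reported TCP along tool z: the tips appear about 50 px below where the wrist model puts them. I'll go 20 mm deeper, watching the force, and close again.

>>> {"fn": "servo_tool", "kwargs": {
  "motion": [
    [85,0,0,0,0,0,0],
    [85,0,0,6,0,0,0],
    [85,0,0,7,0,0,0],
    [85,0,0,7,0,0,0],
    [85,0,0,0,0,0,0]
  ]
}}

```text
time: 6.3
tool_pos: [499.6, 324.1, 2.1]
tcp_rot: [-179.6, -16.7, 7.4]
ft_force: [-1.3, 0.0, -0.3]
finger_gap: 84.8
```

>>> {"fn": "servo_tool", "kwargs": {
  "motion": [
    [10,0,0,0,0,0,0],
    [10,0,0,0,0,0,0],
    [10,0,0,0,0,0,0],
    [10,0,0,0,0,0,0],
    [10,0,0,0,0,0,0],
    [10,0,0,0,0,0,0],
    [10,0,0,0,0,0,0]
  ],
  "force": 80
}}

```text
time: 7.0
tool_pos: [499.5, 324.1, 2.0]
tcp_rot: [-179.6, -16.6, 7.4]
ft_force: [1.5, 0.0, -0.9]
finger_gap: 17.9
```

The gap stopped at 17.9, so the handle is gripped. I'll lift and level it.

>>> {"fn": "servo_tool", "kwargs": {
  "motion": [
    [10,5,0,-15,0,0,0],
    [10,8,0,-28,0,0,0],
    [10,12,0,-40,0,0,0],
    [10,12,0,-40,0,0,0],
    [10,10,0,-30,0,-0.095,0],
    [10,0,0,0,0,-0.095,0],
    [10,0,0,0,0,-0.1,0],
    [10,0,0,0,0,0,0]
  ]
}}

```text
time: 7.8
tool_pos: [494.9, 320.7, 162.2]
tcp_rot: [-179.8, 1.2, 7.7]
ft_force: [0.3, -0.6, -3.3]
finger_gap: 18.1
```

Run:
```python
from h import *
np.set_printoptions(precision=1,suppress=True)
s=sense();print(s)
a=snapshot('wrist')[40:384,110:402];b=snapshot('side')[180:360,160:360]
cv2.imwrite('pics/sideL.png',b)
a=cv2.resize(a,(450,530),interpolation=cv2.INTER_CUBIC);b=cv2.resize(b,(350,315),interpolation=cv2.INTER_CUBIC)
o=np.zeros((530,800,3),np.uint8);o[:,:450]=a;o[:315,450:]=b
cv2.imwrite('pics/c4.png',o)
print(proj('side',[s['tool_pos']]),proj('wrist',[s['tool_pos']]))
```

```text
{'time': 7.8, 'joint_pos': array([ 27.6,   8.1,  88.6,   0.6,  84.4, 109.8]), 'qd': array([ 1.2, -3.7,  3.7, -0.8, -2.6,  1.2]), 'joint_efforts': array([ -0.3, -57.3, -52.6,   0.7,   1.5,  -0.5]), 'tool_pos': array([494.9, 320.7, 162.2]), 'tcp_rot': array([-179.8,    1.2,    7.7]), 'ft_force': array([ 0.3, -0.6, -3.3]), 'wrist_torque': array([ 0. , -0.1, -0. ]), 'finger_gap': 18.149704186036328}
[[271.6 262. ]] [[257.1 219.9]]
```

View pics/c4.png

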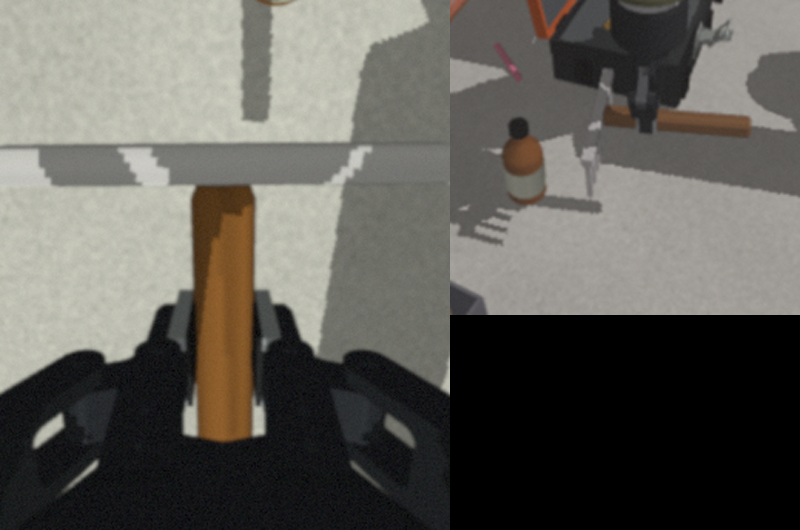

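The rake is held level: in the wrist crop the handle is at column 223 and the head bar at row 165, and in the side crop the handle is level at row 120. The grip geometry puts the handle axis 39 mm behind the reported TCP. I'll check that against the bar row, then move over the case.

Run:
```python
from h import *
np.set_printoptions(precision=1,suppress=True)
s=sense();Rt=Ro.from_euler('xyz',s['tcp_rot'],degrees=True).as_matrix();T=s['tool_pos']
f=lambda p:T+Rt@np.array(p,float)
for z in(-34,-39,-44):
  w=proj('wrist',[f([54.3+6,0,z-6]),f([54.3-6,0,z-6]),f([48,-10,z-7]),f([48,10,z-7])]);print(z,w.ravel(),((w-[110,40])*1.541).ravel())
  q=proj('side',[f([-112,0,z]),f([54,-70,z]),f([54,70,z]),f([54,-70,z+56])]);print(((q-[160,180])*1.75+[450,0]).ravel())
```

```text
-34 [257.5 134.  257.4 159.3 236.6 160.3 278.3 160.3] [227.2 144.9 227.1 183.9 195.  185.4 259.3 185.4]
[749.9 132.4 586.2 167.1 608.4  76.  588.9 201.2]
-39 [257.6 134.9 257.5 161.1 235.9 162.1 279.1 162.1] [227.4 146.2 227.3 186.6 194.  188.1 260.6 188.2]
[750.4 129.2 586.  163.9 608.3  72.9 588.6 198.3]
-44 [257.6 135.7 257.6 163.  235.1 164.  280.1 164. ] [227.5 147.6 227.4 189.5 192.8 191.1 262.1 191.1]
[750.9 125.9 585.7 160.6 608.2  69.7 588.4 195.4]
```

>>> {"fn": "servo_tool", "kwargs": {
  "motion": [
    [10,0,0,0,0,0,0.089],
    [10,0,0,0,0,0,0.089],
    [10,0,47,0,0,0,0],
    [10,0,47,0,0,0,0],
    [10,0,47,0,0,0,0],
    [10,0,47,0,0,0,0],
    [10,0,47,0,0,0,0],
    [10,0,47,0,0,0,0],
    [10,0,40,0,0,0,0],
    [10,0,0,0,0,0,0]
  ]
}}

```text
time: 8.9
tool_pos: [468.0, -9.0, 156.1]
tcp_rot: [179.6, -0.0, -2.3]
ft_force: [0.2, 0.9, -2.6]
finger_gap: 18.0
```

Run:
```python
from h import *
np.set_printoptions(precision=3,suppress=True)
delta([610,-12,110],Rr(-2.5,0))
snap('wrist','w5.png')
```

```text
pos [467.974  -8.977 156.085] rot [179.641  -0.025  -2.282] t 8.9 F [ 0.178  0.864 -2.638] gap 17.994122056381524
shift now [142.014  -2.925  46.129] rotvec [ 0.006 -0.     0.004] shift after turn [142.023  -3.175  46.085]
```

View pics/w5.png

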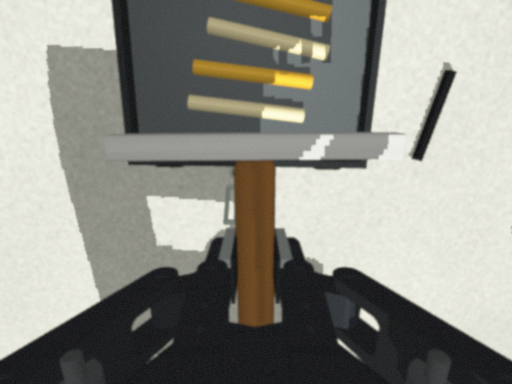

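The wrist view shows the bar at row 147 over the case's front rim (row 165, columns 128–367). The sticks are beyond it at rows 10, 38, 75 and 108. I'll refine the case frame from this picture.

Run:
```python
from h import *
np.set_printoptions(precision=1,suppress=True)
R=atz('wrist',[(129,166),(367,167),(113,2),(385,2)],85);print(R)
print(atz('wrist',[(330,18),(208,24),(328,54),(193,66),(312,84),(188,101),(304,117)],81))
c=np.radians(-2.5)
```

```text
[[ 496.5  104.9   85. ]
 [ 487.1 -106.9   85. ]
 [ 624.3   97.2   85. ]
 [ 616.3 -112.3   85. ]]
[[607.7 -71.1  81. ]
 [606.9  25.8  81. ]
 [581.4 -70.2  81. ]
 [576.6  40.6  81. ]
 [558.8 -57.4  81. ]
 [549.3  47.6  81. ]
 [532.3 -50.9  81. ]]
```

>>> {"fn": "servo_tool", "kwargs": {
  "motion": [
    [10,47,-1,0,0.003,0,0.003],
    [10,47,-1,0,0,0,0],
    [10,40,-1,0,0,0,0],
    [10,6,0,0,0,0,0],
    [10,0,0,25,0,0,0],
    [10,0,0,15,0,0,0],
    [10,0,0,0,0,0,0]
  ]
}}

```text
time: 9.65
tool_pos: [606.0, 1.5, 110.0]
tcp_rot: [179.9, -0.1, -2.0]
ft_force: [-0.5, 0.1, -1.7]
finger_gap: 18.4
```

Run:
```python
from h import *
np.set_printoptions(precision=3,suppress=True)
delta([611,-10.5,88],Rr(-2.6,0))
```

```text
pos [605.987   1.488 109.99 ] rot [179.893  -0.08   -2.008] t 9.65 F [-0.511  0.071 -1.709] gap 18.352835060903086
shift now [ 5.4   11.764 22.019] rotvec [ 0.002 -0.001  0.01 ] shift after turn [ 5.552 11.748 21.99 ]
```

>>> {"fn": "servo_tool", "kwargs": {
  "motion": [
    [10,3,6,0,0,0,0.01],
    [10,3,6,0,0,0,0],
    [10,0,0,8,0,0,0],
    [10,0,0,6,0,0,0],
    [10,0,0,4,0,0,0],
    [10,0,0,0,0,0,0]
  ]
}}

```text
time: 10.25
tool_pos: [612.4, -11.2, 94.4]
tcp_rot: [179.9, -0.4, -2.6]
ft_force: [-1.1, -0.4, -2.6]
finger_gap: 18.2
```

>>> {"fn": "servo_tool", "kwargs": {
  "motion": [
    [10,0,0,2,0,0,0],
    [10,0,0,0,0,0,0]
  ]
}}

```text
time: 10.45
tool_pos: [612.3, -11.2, 92.2]
tcp_rot: [179.9, -0.4, -2.6]
ft_force: [-0.9, 0.3, -2.2]
finger_gap: 17.7
```

>>> {"fn": "servo_tool", "kwargs": {
  "motion": [
    [10,0,0,2,0,0,0],
    [10,0,0,0,0,0,0]
  ]
}}

```text
time: 10.65
tool_pos: [612.5, -11.2, 90.2]
tcp_rot: [179.9, -0.4, -2.6]
ft_force: [-1.1, -0.4, -1.1]
finger_gap: 18.0
```

>>> {"fn": "servo_tool", "kwargs": {
  "motion": [
    [10,0,0,2,0,0,0],
    [10,0,0,0,0,0,0]
  ]
}}

```text
time: 10.85
tool_pos: [612.6, -11.1, 88.2]
tcp_rot: [179.9, -0.4, -2.6]
ft_force: [-1.0, 0.2, -1.7]
finger_gap: 17.6
```

>>> {"fn": "servo_tool", "kwargs": {
  "motion": [
    [10,0,0,2,0,0,0],
    [10,0,0,0,0,0,0]
  ]
}}

```text
time: 11.05
tool_pos: [612.9, -11.1, 86.4]
tcp_rot: [179.9, -0.4, -2.6]
ft_force: [-0.6, 0.3, -1.3]
finger_gap: 17.7
```

>>> {"fn": "servo_tool", "kwargs": {
  "motion": [
    [10,0,0,2,0,0,0],
    [10,0,0,0,0,0,0]
  ]
}}

```text
time: 11.25
tool_pos: [614.2, -11.1, 86.0]
tcp_rot: [179.9, -0.6, -2.6]
ft_force: [-0.4, 0.1, -0.2]
finger_gap: 18.3
```

>>> {"fn": "servo_tool", "kwargs": {
  "motion": [
    [10,0,0,2,0,0,0],
    [10,0,0,0,0,0,0]
  ]
}}

```text
time: 11.45
tool_pos: [615.6, -11.0, 85.8]
tcp_rot: [179.9, -0.8, -2.6]
ft_force: [0.0, 0.1, 0.4]
finger_gap: 18.0
```

The teeth touch the foam at TCP z≈86, which matches the tip estimate. I'll raise 2 mm and comb.

>>> {"fn": "servo_tool", "kwargs": {
  "motion": [
    [10,0,0,-2,0,0.005,0],
    [10,-6,0,0,0,0,0],
    [10,-6,0,0,0,0,0],
    [10,-6,0,0,0,0,0],
    [10,-6,0,0,0,0,0],
    [10,-6,0,0,0,0,0],
    [10,-6,0,0,0,0,0],
    [10,-6,0,0,0,0,0],
    [10,-6,0,0,0,0,0],
    [10,-6,0,0,0,0,0]
  ]
}}

```text
time: 12.45
tool_pos: [556.2, -8.4, 85.6]
tcp_rot: [179.9, -1.0, -2.6]
ft_force: [0.1, 0.3, -0.1]
finger_gap: 17.8
```

>>> {"fn": "servo_tool", "kwargs": {
  "motion": [
    [10,-6,0,0,0,0,0],
    [10,-6,0,0,0,0,0],
    [10,-6,0,0,0,0,0],
    [10,-6,0,0,0,0,0],
    [10,0,0,0,0,0,0]
  ]
}}

```text
time: 12.95
tool_pos: [529.7, -7.2, 85.5]
tcp_rot: [179.9, -1.0, -2.6]
ft_force: [-0.1, 0.4, -0.4]
finger_gap: 18.1
```

Run:
```python
from h import *
np.set_printoptions(precision=3,suppress=True)
delta([495,-5.5,88],Rr(-2.6,0))
```

```text
pos [529.729  -7.231  85.488] rot [179.877  -1.037  -2.606] t 12.95 F [-0.117  0.375 -0.365] gap 18.084221308753012
shift now [-34.721  -0.143  -3.141] rotvec [ 0.002 -0.018 -0.   ] shift after turn [-34.772  -0.153  -2.512]
```

>>> {"fn": "servo_tool", "kwargs": {
  "motion": [
    [10,-5,0,-1,0,0,0],
    [10,-5,0,0,0,0,0],
    [10,-5,0,0,0,0,0],
    [10,-5,0,0,0,0,0],
    [10,0,0,0,0,0,0]
  ]
}}

```text
time: 13.45
tool_pos: [507.4, -6.2, 85.6]
tcp_rot: [179.9, -1.0, -2.6]
ft_force: [-0.5, 0.8, -0.7]
finger_gap: 18.1
```

Run:
```python
from h import *
np.set_printoptions(precision=3,suppress=True)
delta([495,-5.5,88],Rr(-2.6,0))
a=snapshot('wrist')[20:240,80:430];b=snapshot('side')[150:240,200:320];c=snapshot('top')[130:250,200:310]
o=np.zeros((600,800,3),np.uint8)
o[:330,:525]=cv2.resize(a,(525,330));o[330:600,:360]=cv2.resize(b,(360,270),interpolation=cv2.INTER_CUBIC)
o[330:600,400:648]=cv2.resize(c,(248,270),interpolation=cv2.INTER_CUBIC)
cv2.imwrite('pics/c6.png',o)
```

```text
pos [507.415  -6.206  85.602] rot [179.874  -0.957  -2.598] t 13.45 F [-0.503  0.784 -0.722] gap 18.128408216168204
shift now [-12.392  -0.137  -2.605] rotvec [ 0.002 -0.017  0.   ] shift after turn [-12.434  -0.143  -2.398]
```

View pics/c6.png

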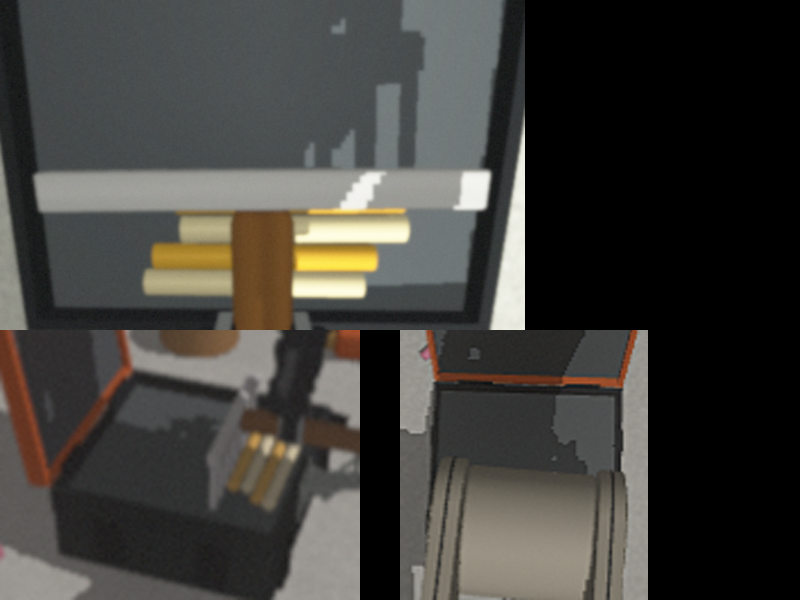

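The combing is working. All four sticks are parallel ahead of the teeth (wrist crop rows 211–285), with roughly 12 mm left to the front wall (row 312). I'll continue gently until the force rises.

>>> {"fn": "servo_tool", "kwargs": {
  "motion": [
    [10,-4,0,0,0,0,0],
    [10,-4,0,0,0,0,0],
    [10,-3,0,0,0,0,0],
    [10,0,0,0,0,0,0]
  ]
}}

```text
time: 14.0
tool_pos: [496.7, -5.8, 85.6]
tcp_rot: [179.9, -1.0, -2.6]
ft_force: [0.1, 0.1, -1.2]
finger_gap: 17.9
```

>>> {"fn": "servo_tool", "kwargs": {
  "motion": [
    [10,-2,0,0,0,0,0],
    [10,0,0,0,0,0,0]
  ]
}}

```text
time: 14.2
tool_pos: [494.7, -5.8, 85.6]
tcp_rot: [179.9, -1.0, -2.6]
ft_force: [0.6, -1.2, -0.3]
finger_gap: 18.0
```

>>> {"fn": "servo_tool", "kwargs": {
  "motion": [
    [10,-2,0,0,0,0,0],
    [10,0,0,0,0,0,0]
  ]
}}

```text
time: 14.4
tool_pos: [494.4, -5.8, 86.4]
tcp_rot: [179.9, -1.3, -2.6]
ft_force: [2.4, -0.2, -2.0]
finger_gap: 18.0
```

Contact came at the predicted place (2.4 N, x stopped). I'll back off, lift, and carry the rake back to where it lay.

>>> {"fn": "servo_tool", "kwargs": {
  "motion": [
    [10,5,0,0,0,0,0],
    [10,8,0,0,0,0,0],
    [10,0,0,-20,0,0,0],
    [10,0,0,-40,0,0,0],
    [10,0,0,-20,0,0,0],
    [10,-20,-20,0,0,0,0],
    [10,0,-47,0,0,0,0],
    [10,0,-47,0,0,0,0],
    [10,0,-47,0,0,0,0],
    [10,0,-47,0,0,0,0]
  ]
}}

```text
time: 15.4
tool_pos: [496.6, 203.6, 166.4]
tcp_rot: [179.7, -0.8, -3.2]
ft_force: [0.8, -0.2, -1.4]
finger_gap: 18.3
```

>>> {"fn": "servo_tool", "kwargs": {
  "motion": [
    [10,0,-45,0,0,0,-0.09],
    [10,0,-45,0,0,0,-0.09],
    [10,0,-20,0,0,0.09,0],
    [10,0,0,0,0,0.09,0],
    [10,0,0,0,0,0.09,0],
    [10,0,0,0,0,0,0]
  ]
}}

```text
time: 16.0
tool_pos: [491.9, 325.3, 156.4]
tcp_rot: [179.3, -15.8, 8.2]
ft_force: [-0.5, -0.3, -2.8]
finger_gap: 18.1
```

Run:
```python
from h import *
np.set_printoptions(precision=3,suppress=True)
delta([499.5,324.1,2],Rr(7.4,16.6))
c=snapshot('top')[140:260,190:320];cv2.imwrite('pics/t7.png',cv2.resize(c,None,fx=5,fy=5,interpolation=cv2.INTER_CUBIC))
```

```text
pos [491.881 325.277 156.368] rot [179.344 -15.794   8.195] t 16.0 F [-0.542 -0.29  -2.805] gap 18.068396815667107
shift now [-34.92    0.527 150.563] rotvec [0.008 0.014 0.013] shift after turn [-37.006   2.148 150.049]
```

View pics/t7.png

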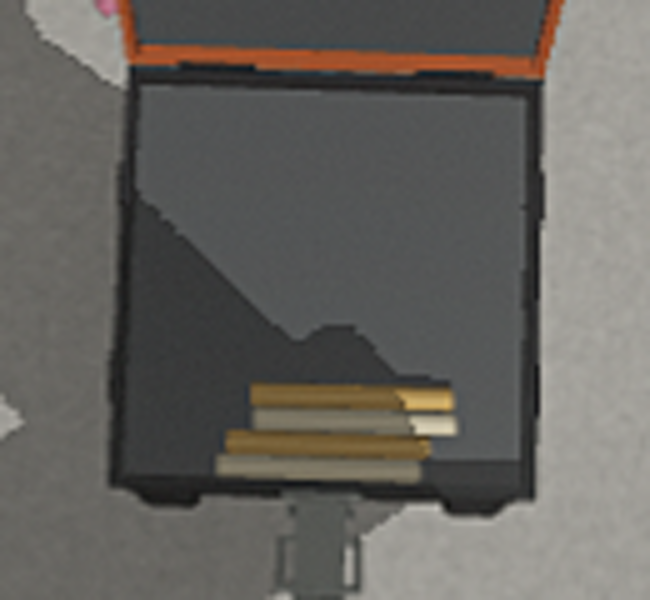

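The four sticks lie side by side against the front wall (crop rows 395–468), parallel and in one layer. Now I'll lower the rake.

>>> {"fn": "servo_tool", "kwargs": {
  "motion": [
    [10,-10,0,40,0.008,0.014,0.013],
    [10,-10,0,40,0,0,0],
    [10,-9,1,35,0,0,0],
    [10,-5,1,20,0,0,0],
    [10,0,0,0,0,0,0]
  ]
}}

```text
time: 16.55
tool_pos: [506.5, 325.6, 20.5]
tcp_rot: [-179.7, -16.6, 7.0]
ft_force: [0.6, 0.2, -2.2]
finger_gap: 17.9
```

Run:
```python
from h import *
np.set_printoptions(precision=3,suppress=True)
delta([499.5,324.1,2],Rr(7.4,16.6))
f=lambda L:[(x/5+190-.4,y/5+140-.4) for x,y in L]
print('lever sides',atz('top',f([(294,560),(354,560),(294,505),(353,505)]),[74,74,70,70]))
print('loop sides/out',atz('top',f([(282,560),(353,560),(320,600)]),95))
print('corner front',atz('top',f([(112,486),(533,498)]),85))
```

```text
pos [506.505 325.64   20.545] rot [-179.708  -16.565    7.03 ] t 16.55 F [ 0.589  0.223 -2.236] gap 17.873060788588216
shift now [-12.132   0.752  15.736] rotvec [-0.003  0.001 -0.006] shift after turn [-12.146   0.625  15.731]
lever sides [[460.4    11.753  74.   ]
 [459.703 -17.934  74.   ]
 [487.704  11.179  70.   ]
 [487.017 -18.21   70.   ]]
loop sides/out [[460.185  17.43   95.   ]
 [459.379 -17.04   95.   ]
 [440.479  -0.563  95.   ]]
corner front [[ 498.378  100.499   85.   ]
 [ 487.641 -106.637   85.   ]]
```

>>> {"fn": "servo_tool", "kwargs": {
  "motion": [
    [10,-5,0,8,0,0,0],
    [10,-4,0,6,0,0,0],
    [10,-2,0,3,0,0,0],
    [10,0,0,0,0,0,0]
  ]
}}

```text
time: 16.95
tool_pos: [504.9, 326.2, 4.3]
tcp_rot: [-179.6, -16.7, 6.8]
ft_force: [-0.0, 0.3, -1.8]
finger_gap: 18.4
```

Run:
```python
from h import *
np.set_printoptions(precision=3,suppress=True)
delta([499.5,324.1,2],Rr(7.4,16.6))
```

```text
pos [504.906 326.16    4.309] rot [-179.59   -16.721    6.846] t 16.95 F [-0.028  0.266 -1.788] gap 18.38629288103676
shift now [-6.04   1.405  0.586] rotvec [-0.004 -0.002 -0.009] shift after turn [-6.052  1.347  0.605]
```

>>> {"fn": "servo_tool", "kwargs": {
  "motion": [
    [10,-1,0,2,0,0,0],
    [10,0,0,0,0,0,0],
    [40,0,0,0,0,0,0],
    [60,0,0,0,0,0,0],
    [60,0,0,0,0,0,0],
    [60,0,0,0,0,0,0],
    [60,0,0,0,0,0,0]
  ]
}}

```text
time: 17.65
tool_pos: [507.4, 328.4, 6.8]
tcp_rot: [-179.4, -17.1, 6.8]
ft_force: [-0.5, 0.1, 1.2]
finger_gap: 60.3
```

>>> {"fn": "servo_tool", "kwargs": {
  "motion": [
    [60,0,0,-20,0,0,0],
    [60,0,0,-45,0,0,0],
    [20,0,0,-45,0,-0.1,0],
    [0,0,0,-45,0,-0.1,0],
    [0,0,0,-45,0,-0.09,0.05],
    [0,0,0,-45,0,0,0.08],
    [0,0,0,-45,0,0,0.03],
    [0,0,0,0,0,0,0]
  ]
}}

```text
time: 18.45
tool_pos: [456.1, 317.0, 296.0]
tcp_rot: [-179.7, 0.9, -2.3]
ft_force: [1.2, -0.0, 0.6]
finger_gap: 0.1
```

The rake is down and released. Next I fly over the open lid with the fingers shut and get behind it.

>>> {"fn": "servo_tool", "kwargs": {
  "motion": [
    [0,20,20,-35,0,0,0],
    [0,34,33,-10,0,0,0],
    [0,34,33,0,0,0,0],
    [0,34,33,0,0,0,0],
    [0,34,33,0,0,0,0],
    [0,34,33,0,0,0,0],
    [0,34,33,0,0,0,0],
    [0,34,33,0,0,0,0],
    [0,34,33,0,0,0,0],
    [0,0,0,0,0,0,0]
  ]
}}

```text
time: 19.45
tool_pos: [746.2, 12.2, 325.9]
tcp_rot: [-179.6, 1.1, -1.9]
ft_force: [-0.4, -0.2, -0.6]
finger_gap: -0.3
```

>>> {"fn": "servo_tool", "kwargs": {
  "motion": [
    [0,34,33,0,0,0,0],
    [0,25,10,0,0,0,0],
    [0,0,0,0,0,0,0]
  ]
}}

```text
time: 19.75
tool_pos: [799.1, -31.8, 308.7]
tcp_rot: [-179.5, 2.5, -1.9]
ft_force: [-0.1, 1.0, -2.0]
finger_gap: -0.3
```

>>> {"fn": "servo_tool", "kwargs": {
  "motion": [
    [0,0,-6,20,0,0,0],
    [0,0,-6,25,0,0,0],
    [0,0,-4,25,0,0,0],
    [0,0,0,10,0,0,0],
    [0,0,0,0,0,0,0]
  ]
}}

```text
time: 20.25
tool_pos: [794.6, -11.4, 226.0]
tcp_rot: [-179.5, 2.4, -1.8]
ft_force: [-0.5, 0.3, 0.5]
finger_gap: -0.1
```

>>> {"fn": "servo_tool", "kwargs": {
  "motion": [
    [0,-18,0,0,0,0,0],
    [0,-18,0,0,0,0,0],
    [0,-18,0,0,0,0,0],
    [0,-18,0,0,0,0,0],
    [0,-18,0,0,0,0,0],
    [0,-18,0,0,0,0,0]
  ]
}}

```text
time: 20.85
tool_pos: [684.1, -4.3, 238.3]
tcp_rot: [-179.5, 1.5, -1.5]
ft_force: [1.2, 0.1, -0.2]
finger_gap: 0.1
```

>>> {"fn": "servo_tool", "kwargs": {
  "motion": [
    [0,-18,0,0,0,0,0],
    [0,-18,0,0,0,0,0],
    [0,-12,0,0,0,0,0],
    [0,0,0,0,0,0,0]
  ]
}}

```text
time: 21.25
tool_pos: [633.4, -0.9, 249.1]
tcp_rot: [-179.5, 0.7, -1.4]
ft_force: [0.4, 0.9, 0.3]
finger_gap: 0.3
```

The lid has been pushed well forward. I'll retreat above the latch while the lid sinks shut.

>>> {"fn": "servo_tool", "kwargs": {
  "motion": [
    [0,0,0,-30,0,0,0],
    [0,-45,0,0,0,0,0],
    [0,-45,0,0,0,0,0],
    [0,-45,0,0,0,0,0],
    [0,-45,0,0,0,0,0],
    [0,-40,0,0,0,0,0],
    [0,0,0,40,0,0,0],
    [0,0,0,40,0,0,0],
    [0,0,0,20,0,0,0],
    [0,0,0,0,0,0,0]
  ]
}}

```text
time: 22.25
tool_pos: [415.6, 6.5, 192.6]
tcp_rot: [-179.6, -1.1, -1.2]
ft_force: [0.1, -0.4, -0.1]
finger_gap: 0.0
```

Run:
```python
from h import *
np.set_printoptions(precision=2,suppress=True)
a=snapshot('wrist');b=snapshot('side')
delta([408.5,1,140],Rr(-2.6,0))
o=np.zeros((600,800,3),np.uint8)
o[:384,:512]=a
o[:216,512:800]=cv2.resize(b[150:240,200:320],(288,216),interpolation=cv2.INTER_CUBIC)
o[384:600,:470]=cv2.resize(a[60:170,136:376],(470,216),interpolation=cv2.INTER_CUBIC)
o[216:600,512:]=cv2.resize(snapshot('top')[180:270,220:288],(288,384),interpolation=cv2.INTER_CUBIC)
cv2.imwrite('pics/c8.png',o)
T=sense()['tool_pos']
c,s_=np.cos(np.radians(-2.6)),np.sin(np.radians(-2.6))
W=lambda x,y,z:[598.5+c*x-s_*y,-7.5+s_*x+c*y,z]
for n,q in dict(bar18=(-152,0,102),bar17=(-154,0,98),bar19=(-150,0,105),leverend=(-162,0,82),keeper=(-112,0,98),lidedge=(-106,0,107)).items(): print(n,proj('wrist',[W(*q)]))
```

```text
pos [417.15   6.3  195.47] rot [-179.66   -1.33   -1.17] t 22.35 F [ 0.35 -0.11  0.65] gap 0.398096293741846
shift now [-9.83  5.8  55.23] rotvec [-0.01 -0.02  0.03] shift after turn [-8.41  5.69 55.47]
bar18 [[263.24 158.66]]
bar17 [[263.08 160.14]]
bar19 [[263.37 157.  ]]
leverend [[262.5 165.6]]
keeper [[264.52 115.91]]
lidedge [[265.01 108.97]]
```

View pics/c8.png

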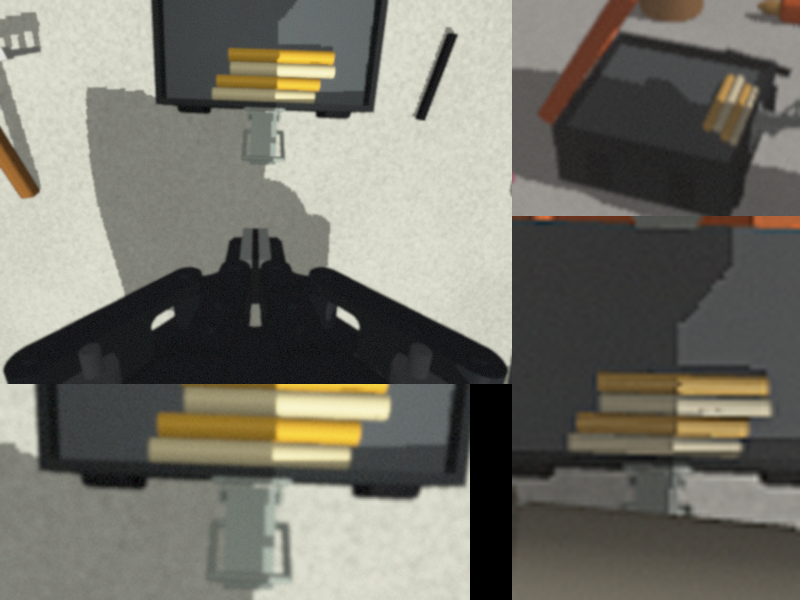

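The sticks are still in place and the loop leans outward (wrist (263,160)). The side view shows the lid tilted but not yet shut. I'll wait a moment and compare frames numerically.

>>> {"fn": "servo_tool", "kwargs": {
  "motion": [
    [0,0,0,0,0,0,0],
    [0,0,0,0,0,0,0],
    [0,0,0,0,0,0,0],
    [0,0,0,0,0,0,0],
    [0,0,0,0,0,0,0],
    [0,0,0,0,0,0,0]
  ]
}}

```text
time: 23.0
tool_pos: [421.1, 5.9, 201.7]
tcp_rot: [-179.7, -1.8, -1.2]
ft_force: [-0.3, -0.4, 0.8]
finger_gap: 0.1
```

Run:
```python
from h import *
np.set_printoptions(precision=1,suppress=True)
b=snapshot('side');t=snapshot('top')
cv2.imwrite('pics/s9.png',b);cv2.imwrite('pics/t9.png',t)
def org(im):
    h=cv2.cvtColor(im,cv2.COLOR_BGR2HSV);return (cv2.inRange(h,(5,150,60),(14,255,255))>0)
for n,im,roi in(('side',b,(90,240,180,320)),('top',t,(90,260,195,325))):
    y0,y1,x0,x1=roi;ys,xs=np.nonzero(org(im[y0:y1,x0:x1]));print(n,len(xs),xs.min()+x0,xs.max()+x0,ys.min()+y0,ys.max()+y0)
c,s_=np.cos(np.radians(-2.6)),np.sin(np.radians(-2.6))
W=lambda x,y,z:[598.5+c*x-s_*y,-7.5+s_*x+c*y,z]
for th in(1.75,1.5,1.3,1.2,1.1,.8,0):
    f=lambda r,h,y:W(106-r*np.cos(th)+h*np.sin(th),y,85+r*np.sin(th)+h*np.cos(th))
    print(th,'side',proj('side',[f(209,22,106),f(209,22,-106),f(0,22,106)]).ravel(),'top',proj('top',[f(209,22,106),f(209,22,-106),f(0,22,106)]).ravel())
```

```text
side 746 212 319 111 199
top 3081 206 306 145 182
1.75 side [187.7 134.4 222.1 101.1 208.3 202.9] top [207.2 104.1 307.1 106.3 214.4 145.3]
1.5 side [206.6 134.5 238.7 100.6 208.  201.4] top [205.7 126.4 307.7 128.6 214.2 144.7]
1.3 side [222.8 138.2 252.6 103.4 208.1 200.2] top [205.  146.2 307.5 148.5 214.1 144.5]
1.2 side [230.9 141.3 259.6 105.8 208.3 199.6] top [204.9 156.4 307.2 158.7 214.  144.6]
1.1 side [238.9 145.  266.3 108.9 208.5 199.1] top [204.8 166.5 306.9 168.7 213.9 144.7]
0.8 side [261.  160.2 284.8 121.8 209.7 197.9] top [205.3 194.7 305.  196.9 213.7 145.7]
0 side [290.5 213.5 308.5 169.2 214.8 197.1] top [210.1 235.5 297.9 237.5 213.2 151.2]
```

The lid is at about 0.9 rad and sinking. I'll use the time to get down in front of the loop.

>>> {"fn": "servo_tool", "kwargs": {
  "motion": [
    [0,-6,3,20,-0.01,-0.02,0.025],
    [0,-6,2,20,0,0,0],
    [0,0,0,20,0,0,0],
    [0,0,0,0,0,0,0],
    [0,0,0,0,0,0,0],
    [0,0,0,0,0,0,0],
    [0,0,0,0,0,0,0],
    [0,0,0,0,0,0,0],
    [0,0,0,0,0,0,0],
    [0,0,0,0,0,0,0]
  ]
}}

```text
time: 24.1
tool_pos: [409.1, 0.4, 138.5]
tcp_rot: [179.6, -0.5, -2.9]
ft_force: [-0.0, -0.2, 0.3]
finger_gap: -0.3
```

Run:
```python
from h import *
np.set_printoptions(precision=2,suppress=True)
b=snapshot('side');t=snapshot('top');w=snapshot('wrist')
cv2.imwrite('pics/s10.png',b);cv2.imwrite('pics/t10.png',t);cv2.imwrite('pics/w10.png',w)
def org(im):
    h=cv2.cvtColor(im,cv2.COLOR_BGR2HSV);return (cv2.inRange(h,(5,150,60),(14,255,255))>0)
for n,im,roi in(('side',b,(90,240,180,310)),('top',t,(90,260,195,325)),('wrist',w,(0,200,100,420))):
    y0,y1,x0,x1=roi;ys,xs=np.nonzero(org(im[y0:y1,x0:x1]));print(n,len(xs), (np.percentile(xs,[0,1,99,100])+x0,np.percentile(ys,[0,1,99,100])+y0) if len(xs) else '')
delta([408.5,1,70],Rr(-2.6,0))
s=sense();Rt=Ro.from_euler('xyz',s['tcp_rot'],degrees=True).as_matrix();T=s['tool_pos']
for z in(0,-20):
  for x in(-11,0,11):print(z,x,proj('wrist',[T+Rt@np.array([x,0,z])]))
```

```text
side 664 (array([212.  , 214.  , 273.37, 275.  ]), array([111., 112., 198., 200.]))
top 3064 (array([206., 209., 304., 306.]), array([145., 146., 181., 182.]))
wrist 0 
pos [408.88   0.46 138.19] rot [179.62  -0.51  -2.9 ] t 24.25 F [ 0.17 -0.76 -0.02] gap -0.22595287600148864
shift now [-1.02 -0.98 68.17] rotvec [ 0.01 -0.01 -0.01] shift after turn [-0.41 -0.53 68.19]
0 -11 [[256.63 236.27]]
0 0 [[256.66 221.17]]
0 11 [[256.69 205.55]]
-20 -11 [[256.79 250.25]]
-20 0 [[256.83 233.69]]
-20 11 [[256.87 216.48]]
```

The lid has stopped at about 1.0 rad (top and side edges unchanged after 1.2 s), so I'll push it further from above.

>>> {"fn": "servo_tool", "kwargs": {
  "motion": [
    [0,0,0,-45,0,0,0],
    [0,0,0,-45,0,0,0],
    [0,0,0,-45,0,0,0],
    [0,10,0,-40,0,0,0],
    [0,45,0,-10,0,0,0],
    [0,45,0,0,0,0,0],
    [0,45,0,0,0,0,0],
    [0,45,0,0,0,0,0],
    [0,45,0,0,0,0,0],
    [0,10,0,0,0,0,0]
  ]
}}

```text
time: 25.25
tool_pos: [659.6, -10.8, 330.9]
tcp_rot: [179.6, -0.6, -2.9]
ft_force: [0.1, -0.0, -1.0]
finger_gap: 0.2
```

>>> {"fn": "servo_tool", "kwargs": {
  "motion": [
    [0,0,0,20,0,0,0],
    [0,0,0,25,0,0,0],
    [0,0,0,20,0,0,0]
  ]
}}

```text
time: 25.55
tool_pos: [664.6, -11.7, 264.5]
tcp_rot: [179.6, -0.7, -2.9]
ft_force: [0.3, 0.4, -0.2]
finger_gap: -0.1
```

>>> {"fn": "servo_tool", "kwargs": {
  "motion": [
    [0,0,0,25,0,0,0],
    [0,-12,0,10,0,0,0],
    [0,-15,0,13,0,0,0],
    [0,-15,0,13,0,0,0],
    [0,-15,0,13,0,0,0],
    [0,-15,0,13,0,0,0],
    [0,-12,0,15,0,0,0],
    [0,-12,0,15,0,0,0],
    [0,-10,0,15,0,0,0],
    [0,0,0,0,0,0,0]
  ]
}}

```text
time: 26.55
tool_pos: [553.5, -6.8, 119.1]
tcp_rot: [179.6, -0.2, -2.9]
ft_force: [-0.3, -0.1, 0.2]
finger_gap: -0.3
```

```bash
cat >> h.py <<'E'
def lid():
    for n,roi in(('side',(90,240,180,310)),('top',(90,260,195,325))):
        im=snapshot(n);cv2.imwrite(f'pics/{n}_last.png',im);y0,y1,x0,x1=roi
        h=cv2.cvtColor(im[y0:y1,x0:x1],cv2.COLOR_BGR2HSV);ys,xs=np.nonzero(cv2.inRange(h,(5,150,60),(14,255,255)))
        print(n,len(xs),xs.min()+x0,xs.max()+x0,ys.min()+y0,ys.max()+y0)
E
python3 - <<'E'
from h import *
lid();lid();print(sense()['time'],sense()['ft_force'],sense()['tool_pos'])
E
```

```text
side 3230 216 308 157 207
top 1316 223 298 151 237
side 3475 217 309 158 214
top 1316 223 298 152 238
26.75 [ 0.00840463  0.16025171 -0.14294621] [557.40265842  -7.20192892 123.04424507]
```

The lid is shut: the front edge is at top row 238 and side row 214, as predicted for 0 rad. Now I go in front of the loop.

>>> {"fn": "servo_tool", "kwargs": {
  "motion": [
    [0,0,0,-35,0,0,0],
    [0,-45,0,-15,0,0,0],
    [0,-45,0,0,0,0,0],
    [0,-45,0,0,0,0,0],
    [0,-14,0,0,0,0,0],
    [0,0,0,40,0,0,0],
    [0,0,0,30,0,0,0],
    [0,0,0,0,0,0,0]
  ]
}}

```text
time: 27.55
tool_pos: [415.5, -0.8, 112.8]
tcp_rot: [179.5, -1.8, -2.9]
ft_force: [-0.6, -0.1, 0.3]
finger_gap: -0.0
```

Run:
```python
from h import *
np.set_printoptions(precision=3,suppress=True)
lid()
delta([408.5,1,72],Rr(-2.6,0))
```

```text
side 3621 217 309 158 218
top 7304 211 298 151 239
pos [417.66   -1.043 116.258] rot [179.528  -1.989  -2.941] t 27.65 F [-0.135 -0.258  0.506] gap 0.06765683093220236
shift now [-10.784  -1.932  43.896] rotvec [ 0.008 -0.035 -0.006] shift after turn [-9.244 -1.626 44.258]
```

>>> {"fn": "servo_tool", "kwargs": {
  "motion": [
    [0,-7,-1,0,0.008,-0.03,0],
    [0,-5,-1,20,0,0,0],
    [0,0,0,20,0,0,0],
    [0,0,0,6,0,0,0],
    [0,0,0,0,0,0,0]
  ]
}}

```text
time: 28.15
tool_pos: [412.4, 0.9, 79.3]
tcp_rot: [-180.0, -0.7, -2.9]
ft_force: [0.2, -0.2, 0.5]
finger_gap: -0.1
```

Run:
```python
from h import *
np.set_printoptions(precision=3,suppress=True)
delta([408.5,1,72],Rr(-2.6,0))
a=snapshot('wrist')[60:270,130:390];b=snapshot('side')[150:240,250:330]
o=np.zeros((600,800,3),np.uint8)
o[:420,:520]=cv2.resize(a,(520,420),interpolation=cv2.INTER_CUBIC)
o[:315,520:]=cv2.resize(b,(280,315),interpolation=cv2.INTER_CUBIC)
cv2.imwrite('pics/c11.png',o)
```

```text
pos [412.351   0.933  79.306] rot [-179.97    -0.69    -2.941] t 28.15 F [ 0.2   -0.182  0.49 ] gap -0.07525731279007729
shift now [-3.937  0.135  7.259] rotvec [-0.    -0.012 -0.006] shift after turn [-3.85   0.108  7.306]
```

View pics/c11.png

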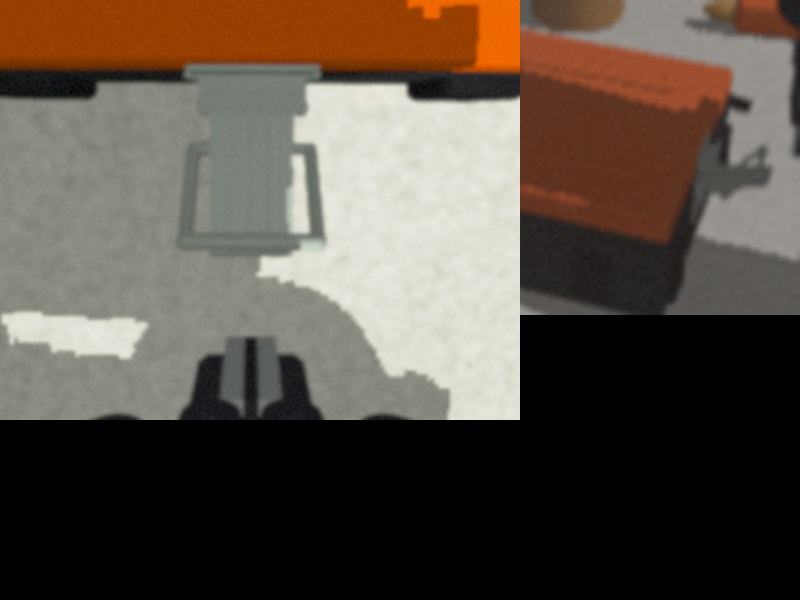

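The wrist view shows the lid shut with the keeper at crop row 72. The loop bar is at crop row 240, columns 178–327, and the shut fingertips at (250,337), so they are centred on the bar. I'll work out the bar's position.

Run:
```python
from h import *
np.set_printoptions(precision=1,suppress=True)
for z in(92,97,102,107):
    p=atz('wrist',[(219,181),(293,181)],z);print(z,p,np.linalg.norm(p[0]-p[1]))
c,s_=np.cos(np.radians(-2.6)),np.sin(np.radians(-2.6))
W=lambda x,y,z:[598.5+c*x-s_*y,-7.5+s_*x+c*y,z]
for th in(1.7,1.8,1.9):
    px,pz=-115-14*np.sin(th),68-14*np.cos(th);a=th-2.45;q=W(px+39*np.sin(a),0,pz+39*np.cos(a));print(th,q,proj('wrist',[q]))
# fingertip front edge: row 228
s=sense();T=s['tool_pos']
for x in(0,6,11):
  for z in(-20,-25):print(x,z,proj('wrist',[T+[x,0,-z]]))
```

```text
92 [[444.3  21.9  92. ]
 [442.1 -22.2  92. ]] 44.24172511852872
97 [[445.4  21.2  97. ]
 [443.2 -21.6  97. ]] 42.886133894077666
102 [[446.5  20.5 102. ]
 [444.4 -21.  102. ]] 41.53054266962661
107 [[447.6  19.8 107. ]
 [445.6 -20.4 107. ]] 40.17495144517556
1.7 [np.float64(443.19282366453444), np.float64(-0.44754239059352585), np.float64(98.33968880621636)] [[256.5 183.4]]
1.8 [np.float64(446.4205798220183), np.float64(-0.594113940030403), np.float64(102.22809746911639)] [[256.5 179.4]]
1.9 [np.float64(450.02000414762597), np.float64(-0.7575628422226819), np.float64(105.77451029640976)] [[256.5 174.4]]
0 -20 [[256.8 233.3]]
0 -25 [[256.9 236.7]]
6 -20 [[256.3 223.9]]
6 -25 [[256.4 227.1]]
11 -20 [[255.9 216. ]]
11 -25 [[255.9 219. ]]
```

>>> {"fn": "servo_tool", "kwargs": {
  "motion": [
    [0,0,0,9,0,-0.01,0],
    [0,12,0,0,0,0,0],
    [0,10,0,0,0,0,0],
    [0,7,0,0,0,0,0],
    [0,7,0,0,0,0,0],
    [0,7,0,0,0,0,0],
    [0,0,0,0,0,0,0]
  ]
}}

```text
time: 28.95
tool_pos: [460.5, -1.7, 73.2]
tcp_rot: [-180.0, -0.3, -2.9]
ft_force: [-0.2, 0.3, 0.4]
finger_gap: -0.0
```

Run:
```python
from h import *
np.set_printoptions(precision=3,suppress=True)
delta([467,-1,70],Rr(-2.6,0))
```

```text
pos [460.475  -1.724  73.162] rot [-179.993   -0.336   -2.937] t 28.95 F [-0.214  0.314  0.429] gap -0.015922213440226977
shift now [ 6.461 -1.057  3.2  ] rotvec [-0.    -0.006 -0.006] shift after turn [ 6.486 -1.019  3.162]
```

>>> {"fn": "servo_tool", "kwargs": {
  "motion": [
    [0,4,0,1,0,0,0],
    [0,4,0,0,0,0,0],
    [0,0,0,0,0,0,0],
    [0,0,0,0,0,0,0]
  ]
}}

```text
time: 29.35
tool_pos: [468.6, -2.1, 71.9]
tcp_rot: [-180.0, -0.3, -2.9]
ft_force: [0.7, 0.2, 0.3]
finger_gap: 0.0
```

>>> {"fn": "servo_tool", "kwargs": {
  "motion": [
    [0,-15,0,0,0,0,0],
    [0,-20,0,-5,0,0,0],
    [0,-20,0,-5,0,0,0],
    [0,0,0,-5,0,0,0],
    [0,0,0,0,0,0,0]
  ]
}}

```text
time: 29.85
tool_pos: [411.9, 0.8, 87.0]
tcp_rot: [-180.0, -0.3, -2.9]
ft_force: [0.4, -0.3, 0.1]
finger_gap: -0.3
```

Run:
```python
from h import *
np.set_printoptions(precision=3,suppress=True)
delta([412,1,79],Rr(-2.6,0))
w=snapshot('wrist');cv2.imwrite('pics/w12.png',w)
c,s_=np.cos(np.radians(-2.6)),np.sin(np.radians(-2.6))
W=lambda x,y,z:[598.5+c*x-s_*y,-7.5+s_*x+c*y,z]
print('bar out',proj('wrist',[W(-152,0,101)]),'bar on lid',proj('wrist',[W(-108.5,0,104)]),'pivot',proj('wrist',[W(-129,-19,71),W(-129,19,71)]))
g=cv2.cvtColor(w,cv2.COLOR_BGR2GRAY)
# rows across: print HSV saturation/gray profile just beside lever, col where side wires/bar would be
for col in(226,234,283,288): print(col,g[85:200:3,col])
lid()
```

```text
pos [411.852   0.797  86.984] rot [-179.991   -0.302   -2.94 ] t 29.85 F [ 0.442 -0.255  0.115] gap -0.3061941056185205
shift now [ 0.096 -0.209  7.984] rotvec [-0.    -0.005 -0.006] shift after turn [ 0.139 -0.21   7.984]
bar out [[256.305 174.193]] bar on lid [[255.976  95.246]] pivot [[284.589 130.677]
 [227.418 130.995]]
226 [ 81  80  82 116 109 103 134 134 133 137 134 133 133 132 131 114 107 105
 105 106 106 108 105 104 107 102 103 103 107 106 113 115 118 135 135 138
 140 133 136]
234 [ 84  80  85 115 110 124 120 119 119 118 117 133 139 137 136 119 117 125
 135 133 136 131 137 136 133 133 136 136 134 127 114 118 111 137 136 138
 137 136 138]
283 [ 81  81  80 114 102 145 222 220 217 210 220 220 220 223 220 153 105 106
 107 103 105 107 114 115 121 131 136 145 157 162 131 193 205 224 226 226
 221 223 188]
288 [ 85  82  69  79  88 122 226 226 222 224 219 219 220 223 225 222 217 214
 211 196 187 184 171 155 142 135 122 118 110 109 129 189 209 223 224 222
 221 221 224]
side 3622 217 309 158 218
top 7316 211 298 151 239
```

The bar is still at rows 175–181, so the fingertips passed over it. I'll find the true tip height by touching the shut lid's top (z = 107).

>>> {"fn": "servo_tool", "kwargs": {
  "motion": [
    [0,0,0,-40,0,0,0],
    [0,20,0,-10,0,0,0],
    [0,45,0,0,0,0,0],
    [0,45,0,0,0,0,0],
    [0,20,0,0,0,0,0],
    [0,0,0,20,0,0,0],
    [0,0,0,15,0,0,0],
    [0,0,0,0,0,0,0]
  ]
}}

```text
time: 30.8
tool_pos: [550.3, -6.3, 98.4]
tcp_rot: [-180.0, -0.1, -2.9]
ft_force: [-1.7, 0.2, -0.3]
finger_gap: -0.1
```

>>> {"fn": "servo_tool", "kwargs": {
  "motion": [
    [0,0,0,4,0,0,0],
    [0,0,0,0,0,0,0]
  ]
}}

```text
time: 31.0
tool_pos: [549.4, -6.2, 93.6]
tcp_rot: [-180.0, -0.0, -2.9]
ft_force: [0.5, -0.1, -0.6]
finger_gap: 0.2
```

>>> {"fn": "servo_tool", "kwargs": {
  "motion": [
    [0,0,0,4,0,0,0],
    [0,0,0,0,0,0,0]
  ]
}}

```text
time: 31.2
tool_pos: [549.6, -6.2, 90.5]
tcp_rot: [-180.0, -0.1, -2.9]
ft_force: [-0.0, -0.1, -0.5]
finger_gap: -0.0
```

>>> {"fn": "servo_tool", "kwargs": {
  "motion": [
    [0,0,0,4,0,0,0],
    [0,0,0,0,0,0,0]
  ]
}}

```text
time: 31.4
tool_pos: [550.1, -6.3, 87.3]
tcp_rot: [-180.0, -0.2, -2.9]
ft_force: [0.0, 1.2, 0.1]
finger_gap: 0.1
```

>>> {"fn": "servo_tool", "kwargs": {
  "motion": [
    [0,0,0,4,0,0,0],
    [0,0,0,0,0,0,0]
  ]
}}

```text
time: 31.6
tool_pos: [550.3, -6.3, 83.4]
tcp_rot: [-180.0, -0.3, -2.9]
ft_force: [0.0, 0.2, 0.3]
finger_gap: -0.3
```

>>> {"fn": "servo_tool", "kwargs": {
  "motion": [
    [0,0,0,4,0,0,0],
    [0,0,0,0,0,0,0]
  ]
}}

```text
time: 31.8
tool_pos: [550.4, -6.3, 79.1]
tcp_rot: [-180.0, -0.3, -2.9]
ft_force: [-0.4, 0.8, 0.9]
finger_gap: 0.2
```

>>> {"fn": "servo_tool", "kwargs": {
  "motion": [
    [0,0,0,4,0,0,0],
    [0,0,0,0,0,0,0]
  ]
}}

```text
time: 32.0
tool_pos: [551.5, -6.4, 76.1]
tcp_rot: [-180.0, -0.4, -2.9]
ft_force: [-0.3, -0.6, 0.2]
finger_gap: 0.3
```

>>> {"fn": "servo_tool", "kwargs": {
  "motion": [
    [0,0,0,4,0,0,0],
    [0,0,0,0,0,0,0]
  ]
}}

```text
time: 32.2
tool_pos: [552.5, -6.4, 76.7]
tcp_rot: [180.0, -0.5, -2.9]
ft_force: [-0.0, -0.1, -1.0]
finger_gap: 0.3
```

>>> {"fn": "servo_tool", "kwargs": {
  "motion": [
    [0,0,0,4,0,0,0],
    [0,0,0,0,0,0,0]
  ]
}}

```text
time: 32.4
tool_pos: [554.1, -6.6, 76.4]
tcp_rot: [180.0, -0.7, -2.9]
ft_force: [0.1, 0.4, -0.5]
finger_gap: -0.3
```

Run:
```python
from h import *
np.set_printoptions(precision=3,suppress=True)
lid();delta([550,-6,80],Rr(-2.9,0))
```

```text
side 3375 217 309 158 218
top 1776 214 298 151 238
pos [554.27   -6.604  75.807] rot [179.978  -0.745  -2.921] t 32.5 F [-1.294  0.934  8.524] gap -0.000708104037093731
shift now [-4.241 -0.384 -4.248] rotvec [ 0.    -0.013 -0.   ] shift after turn [-4.295 -0.388 -4.193]
```

Contact is at TCP z = 76.3, so the true fingertips are about 31 mm above the reported TCP. That is why the first push went over the bar. I'll redo it lower, at TCP z≈57.

>>> {"fn": "servo_tool", "kwargs": {
  "motion": [
    [0,0,0,-30,0,0.01,0],
    [0,-20,0,-30,0,0,0],
    [0,-45,0,0,0,0,0],
    [0,-45,0,0,0,0,0],
    [0,-35,0,0,0,0,0],
    [0,0,0,20,0,0,0],
    [0,0,0,30,0,0,0],
    [0,0,0,0,0,0,0]
  ]
}}

```text
time: 33.3
tool_pos: [403.9, 1.0, 79.4]
tcp_rot: [180.0, -1.4, -2.9]
ft_force: [0.2, -0.1, 0.6]
finger_gap: -0.1
```

Run:
```python
from h import *
np.set_printoptions(precision=3,suppress=True)
delta([412,1,57],Rr(-2.6,0))
```

```text
pos [403.924   0.994  79.377] rot [179.967  -1.389  -2.935] t 33.3 F [ 0.198 -0.091  0.591] gap -0.06258343113148122
shift now [ 7.521 -0.432 22.566] rotvec [ 0.001 -0.024 -0.006] shift after turn [ 8.068 -0.372 22.377]
```

>>> {"fn": "servo_tool", "kwargs": {
  "motion": [
    [0,0,0,12,0,-0.02,0],
    [0,0,0,9,0,0,0],
    [0,12,0,2,0,0,0],
    [0,0,0,0,0,0,0]
  ]
}}

```text
time: 33.7
tool_pos: [416.9, 0.3, 56.7]
tcp_rot: [180.0, -0.2, -2.9]
ft_force: [-0.3, 0.6, -0.2]
finger_gap: -0.2
```

Run:
```python
from h import *
np.set_printoptions(precision=3,suppress=True)
delta([462,-1,57],Rr(-2.6,0))
```

```text
pos [416.892   0.31   56.687] rot [179.974  -0.176  -2.934] t 33.7 F [-0.323  0.594 -0.238] gap -0.18577879542889197
shift now [45.116 -1.    -0.175] rotvec [ 0.    -0.003 -0.006] shift after turn [45.121 -0.737 -0.313]
```

>>> {"fn": "servo_tool", "kwargs": {
  "motion": [
    [0,10,0,0,0,0,0],
    [0,8,0,0,0,0,0],
    [0,7,0,0,0,0,0],
    [0,7,0,0,0,0,0],
    [0,6,0,0,0,0,0],
    [0,6,0,0,0,0,0],
    [0,0,0,0,0,0,0]
  ]
}}

```text
time: 34.4
tool_pos: [463.7, -2.1, 58.4]
tcp_rot: [180.0, -0.2, -2.9]
ft_force: [0.5, -0.5, -0.5]
finger_gap: 0.0
```

Run:
```python
from h import *
np.set_printoptions(precision=3,suppress=True)
delta([463,-1,57],Rr(-2.6,0))
w=snapshot('wrist');cv2.imwrite('pics/w13.png',w)
c,s_=np.cos(np.radians(-2.6)),np.sin(np.radians(-2.6))
W=lambda x,y,z:[598.5+c*x-s_*y,-7.5+s_*x+c*y,z]
print(proj('wrist',[W(-152,0,101),W(-129,0,110),W(-120,0,109),W(-108.5,0,104)]))
```

```text
pos [463.696  -2.091  58.435] rot [179.974  -0.191  -2.918] t 34.4 F [ 0.49  -0.474 -0.492] gap 0.033287728363406606
shift now [-0.755 -1.055  1.432] rotvec [ 0.    -0.003 -0.006] shift after turn [-0.745 -1.058  1.435]
[[255.973 279.531]
 [255.831 248.645]
 [255.745 230.627]
 [255.617 204.484]]
```

>>> {"fn": "servo_tool", "kwargs": {
  "motion": [
    [0,4,0,0,0,0,0],
    [0,0,0,0,0,0,0],
    [0,0,0,0,0,0,0],
    [0,-15,0,-4,0,0,0],
    [0,-20,0,-12,0,0,0],
    [0,-20,0,-12,0,0,0],
    [0,0,0,0,0,0,0]
  ]
}}

```text
time: 35.15
tool_pos: [409.5, 0.8, 86.0]
tcp_rot: [180.0, -0.0, -2.9]
ft_force: [-0.5, 0.3, -0.3]
finger_gap: 0.3
```

Run:
```python
from h import *
np.set_printoptions(precision=1,suppress=True)
delta([412,1,87],Rr(-2.6,0))
w=snapshot('wrist');cv2.imwrite('pics/w14.png',w)
c,s_=np.cos(np.radians(-2.6)),np.sin(np.radians(-2.6))
W=lambda x,y,z:[598.5+c*x-s_*y,-7.5+s_*x+c*y,z]
print(proj('wrist',[W(-152,0,101),W(-129,0,71),W(-120,0,109),W(-108.5,0,104),W(-140,19,86)]))
g=cv2.cvtColor(w,cv2.COLOR_BGR2GRAY)
for col in(226,234,283,288): print(col,g[85:200:3,col])
```

```text
pos [409.5   0.8  86. ] rot [180.   -0.   -2.9] t 35.15 F [-0.5  0.3 -0.3] gap 0.26573282475717436
shift now [ 2.5 -0.3 -1. ] rotvec [ 0. -0. -0.] shift after turn [ 2.5 -0.3 -1. ]
[[256.1 172.4]
 [255.8 128.8]
 [255.8 115.2]
 [255.7  92.5]
 [225.2 148.5]]
226 [ 71 114 117 110 104 124 114 103  96  93  89  88  89  89  89  92 125 136
 136 139 136 135 139 138 142 137 140 140 136 142 137 132 137 135 133 139
 132 136 138]
234 [ 74 109 114 109  99 119 120 120 118 117 133 136 137 133 118 112 127 133
 133 133 129 134 135 132 132 133 134 132 131 131 128 132 133 137 134 136
 133 135 134]
283 [ 75 104 118 109 137 217 212 190 170 164 147 126 109 129 167 179 214 224
 223 223 220 218 222 223 223 223 223 226 224 222 218 222 223 226 226 222
 222 211 138]
288 [ 74  96 117 110  91  86  87  87  90  91  97 117 139 183 212 220 222 225
 224 223 224 228 226 222 223 227 223 221 219 222 224 225 220 224 221 218
 222 223 189]
```

The loop has flipped: the bar is gone from row 172 and the wires now run up towards the keeper (dark at rows 100–130, columns 226 and 288). Next I tilt the tool about 45°, so the gripper body stays clear of the lid while I press the lever.

>>> {"fn": "servo_tool", "kwargs": {
  "motion": [
    [0,0,0,-15,0,0.13,0],
    [0,0,0,0,0,0.13,0],
    [0,0,0,0,0,0.13,0],
    [0,0,0,0,0,0.13,0],
    [0,0,0,0,0,0.13,0],
    [0,0,0,0,0,0.13,0],
    [0,0,0,0,0,0,0]
  ]
}}

```text
time: 35.9
tool_pos: [501.0, 5.9, 149.6]
tcp_rot: [179.5, -36.1, -3.0]
ft_force: [-0.5, 0.5, -0.6]
finger_gap: 0.1
```

Run:
```python
from h import *
np.set_printoptions(precision=3,suppress=True)
print(sense()['joint_pos']);delta([472,-2,90],Rr(-2.6,45))
```

```text
[ -6.423 -50.921 142.942   1.965  51.964  86.038]
pos [501.018   5.88  149.578] rot [179.545 -36.058  -3.021] t 35.9 F [-0.493  0.468 -0.57 ] gap 0.1113807405554429
shift now [-58.159   9.149  31.425] rotvec [ 0.013  0.156 -0.005] shift after turn [-62.373   9.189  21.883]
```

The tilt is limited by joints 2 and 3, which are now within about 0.25° of their ends. I'll fit the planar arm model to see which tilt is feasible along the lever path.

Run:
```python
import numpy as np
from scipy.optimize import least_squares,fsolve
r=np.radians
D=[(7.51,85.33,0.0,np.hypot(186.79,569.54),199.0),(8.1,88.6,-1.2,np.hypot(494.9,320.7),162.2),(-50.92,142.94,36.06,501.05,149.6)]
# c3 has wrist yaw; include
D.append((1.2,113.2,16.7,np.hypot(493.5,323.3),23.2))
def fk(p,q2,q3,t):
    a1,a2,a3,al,d1,L=p
    return a1+a2*np.sin(r(q2))+a3*np.sin(r(q2+q3)+al)+L*np.sin(r(t)), d1+a2*np.cos(r(q2))+a3*np.cos(r(q2+q3)+al)-L*np.cos(r(t))
def res(p): return np.concatenate([np.subtract(fk(p,a,b,t),(R,z)) for a,b,t,R,z in D]+[[(p[0]-50)*.02]])
b=None
for a2 in(300,400,450,500):
    s=least_squares(res,[50,a2,400,0,300,250])
    if b is None or s.cost<b.cost:b=s
print(b.x.round(2),res(b.x).round(1))
for t in(15,20,25,28,30):
    for R,z in((455,70),(460,50),(466,20),(468,5),(475,2)):
        s,i,ok,m=fsolve(lambda q:np.subtract(fk(b.x,q[0],q[1],t),(R,z)),[-20,120],full_output=1)
        print(t,R,z,s.round(1),ok)
```

```text
[1.4840e+01 3.3710e+02 5.5007e+02 1.3000e-01 3.0741e+02 3.4732e+02] [ 1.1 -0.8 -0.7 -0.6 -0.5  1.2  0.1  0.2 -0.7]
15 455 70 [-29.  132.7] 1
15 460 50 [-25.7 132.7] 1
15 466 20 [-20.8 132.6] 1
15 468 5 [-18.3 132.6] 1
15 475 2 [-16.4 131.4] 1
20 455 70 [-35.7 138.1] 1
20 460 50 [-32.1 138.1] 1
20 466 20 [-26.6 137.9] 1
20 468 5 [-23.9 137.8] 1
20 475 2 [-21.7 136.6] 1
25 455 70 [-43.  143.7] 1
25 460 50 [-39.  143.6] 1
25 466 20 [-32.8 143.3] 1
25 468 5 [-29.6 143.1] 1
25 475 2 [-27.1 141.8] 1
28 455 70 [-47.9 147.2] 1
28 460 50 [-43.5 147.1] 1
28 466 20 [-36.7 146.6] 1
28 468 5 [-33.2 146.3] 1
28 475 2 [-30.4 144.9] 1
30 455 70 [-51.5 149.7] 1
30 460 50 [-46.8 149.5] 1
30 466 20 [-39.4 148.9] 1
30 468 5 [-35.7 148.5] 1
30 475 2 [-32.7 147.1] 1
```

>>> {"fn": "servo_tool", "kwargs": {
  "motion": [
    [0,0,0,0,0,-0.14,0],
    [0,0,0,0,0,-0.14,0],
    [0,-20,4,0,0,0,0],
    [0,0,0,0,0,0,0]
  ]
}}

```text
time: 36.3
tool_pos: [468.8, 3.9, 122.7]
tcp_rot: [179.7, -18.4, -3.1]
ft_force: [-0.2, -0.4, -0.2]
finger_gap: -0.2
```

Run:
```python
from h import *
np.set_printoptions(precision=3,suppress=True)
print(sense()['joint_pos']);delta([456,-1,90],Rr(-2.6,20))
```

```text
[ -6.482 -33.075 130.128   0.898  64.522  86.395]
pos [468.824   3.902 122.652] rot [179.738 -18.443  -3.089] t 36.3 F [-0.242 -0.447 -0.231] gap -0.1788503537123283
shift now [-22.227   5.462  27.033] rotvec [ 0.007  0.027 -0.008] shift after turn [-22.997   5.479  26.377]
```

>>> {"fn": "servo_tool", "kwargs": {
  "motion": [
    [0,-11,3,13,0.005,0.02,0],
    [0,-11,3,13,0,0,0],
    [0,-7,0,19,0,0,0],
    [0,0,0,0,0,0,0]
  ]
}}

```text
time: 36.7
tool_pos: [449.8, -1.8, 62.9]
tcp_rot: [-179.9, -18.5, -3.1]
ft_force: [-0.8, -0.6, -0.5]
finger_gap: 0.2
```

Run:
```python
from h import *
np.set_printoptions(precision=3,suppress=True)
print(sense()['joint_pos'])
for p in([456,-1,50],[456,-1,31],[451,-1,17]):delta(p,Rr(-2.6,20))
```

```text
[ -8.326 -33.592 136.879   2.065  58.299  83.977]
pos [449.832  -1.816  62.908] rot [-179.893  -18.511   -3.121] t 36.7 F [-0.826 -0.6   -0.488] gap 0.1819227013518081
shift now [ 1.7   -1.124 14.183] rotvec [ 0.001  0.026 -0.009] shift after turn [ 1.34  -1.095 14.224]
pos [449.832  -1.816  62.908] rot [-179.893  -18.511   -3.121] t 36.7 F [-0.826 -0.6   -0.488] gap 0.1819227013518081
shift now [-4.333 -1.091 32.2  ] rotvec [ 0.001  0.026 -0.009] shift after turn [-5.158 -1.095 32.078]
pos [449.832  -1.816  62.908] rot [-179.893  -18.511   -3.121] t 36.7 F [-0.826 -0.6   -0.488] gap 0.1819227013518081
shift now [-13.512  -0.797  43.89 ] rotvec [ 0.001  0.026 -0.009] shift after turn [-14.64   -0.868  43.526]
```

>>> {"fn": "servo_tool", "kwargs": {
  "motion": [
    [0,2,-1,10,0,0,0],
    [0,0,0,10,0,0,0],
    [0,-4,0,10,0,0,0],
    [0,0,0,0,0,0,0]
  ]
}}

```text
time: 37.1
tool_pos: [458.0, -1.6, 34.4]
tcp_rot: [-179.9, -18.5, -3.1]
ft_force: [-0.7, -0.2, 0.3]
finger_gap: -0.2
```

Run:
```python
from h import *
np.set_printoptions(precision=3,suppress=True)
print(sense()['joint_pos'])
for p in([451,-1,17],[458,-1,7.5]):delta(p,Rr(-2.6,20))
w=snapshot('wrist');cv2.imwrite('pics/w15.png',w)
```

```text
[ -8.067 -28.787 137.016   2.067  53.372  84.083]
pos [457.98   -1.628  34.406] rot [-179.905  -18.489   -3.13 ] t 37.1 F [-0.712 -0.16   0.299] gap -0.2105967301688102
shift now [-12.162  -0.223  14.287] rotvec [ 0.001  0.026 -0.009] shift after turn [-12.532  -0.311  13.962]
pos [457.98   -1.628  34.406] rot [-179.905  -18.489   -3.13 ] t 37.1 F [-0.712 -0.16   0.299] gap -0.2105967301688102
shift now [-8.546 -0.586 25.514] rotvec [ 0.001  0.026 -0.009] shift after turn [-9.21  -0.629 25.281]
```

>>> {"fn": "servo_tool", "kwargs": {
  "motion": [
    [0,-6,0,7,0,0,0],
    [0,-6,0,8,0,0,0],
    [0,0,0,0,0,0,0]
  ]
}}

```text
time: 37.45
tool_pos: [453.5, -1.6, 18.4]
tcp_rot: [-179.9, -18.8, -3.1]
ft_force: [-1.0, -0.4, 0.3]
finger_gap: -0.2
```

>>> {"fn": "servo_tool", "kwargs": {
  "motion": [
    [0,2,0,7,0,0,0],
    [0,3,0,7,0,0,0]
  ]
}}

```text
time: 37.65
tool_pos: [462.5, -2.1, 6.8]
tcp_rot: [-179.9, -18.8, -3.1]
ft_force: [-1.5, 0.3, 2.9]
finger_gap: 0.4
```

Run:
```python
from h import *
np.set_printoptions(precision=3,suppress=True)
print(sense()['joint_pos'])
for p in([458,-1,7.5],[468,-1,1],[475,-1,0]):delta(p,Rr(-2.6,20))
```

```text
[ -8.027 -24.877 137.687   2.194  48.454  83.882]
pos [462.495  -2.06    6.81 ] rot [-179.946  -18.826   -3.102] t 37.65 F [-1.52   0.258  2.929] gap 0.3614573467039848
shift now [-4.08  -0.817 -2.119] rotvec [ 0.002  0.02  -0.008] shift after turn [-4.028 -0.855 -2.201]
pos [462.495  -2.06    6.81 ] rot [-179.946  -18.826   -3.102] t 37.65 F [-1.52   0.258  2.929] gap 0.3614573467039848
shift now [ 3.274 -1.35   7.256] rotvec [ 0.002  0.02  -0.008] shift after turn [ 3.136 -1.309  7.324]
pos [462.495  -2.06    6.81 ] rot [-179.946  -18.826   -3.102] t 37.65 F [-1.52   0.258  2.929] gap 0.3614573467039848
shift now [ 9.567 -1.726 10.458] rotvec [ 0.002  0.02  -0.008] shift after turn [ 9.365 -1.626 10.655]
```

>>> {"fn": "servo_tool", "kwargs": {
  "motion": [
    [0,8,0,8,0,0,0],
    [0,8,0,8,0,0,0]
  ]
}}

```text
time: 37.85
tool_pos: [479.5, -2.7, -5.6]
tcp_rot: [-179.9, -18.4, -3.1]
ft_force: [-60.4, 2.5, 34.9]
finger_gap: -0.0
```

>>> {"fn": "servo_tool", "kwargs": {
  "motion": [
    [0,10,0,8,0,0,0],
    [0,10,0,8,0,0,0]
  ]
}}

```text
time: 38.05
tool_pos: [479.9, -1.2, -28.9]
tcp_rot: [-179.8, -15.5, -2.9]
ft_force: [-59.6, 0.1, 94.6]
finger_gap: -0.0
```

The force spiked: the lever is against its flat stop and the tip has reached the bench. I'm backing off at once.

>>> {"fn": "servo_tool", "kwargs": {
  "motion": [
    [0,-5,0,-12,0,0,0],
    [0,-12,0,-10,0,0,0],
    [0,-20,0,-20,0,0,0],
    [0,0,0,-30,0,0,0],
    [0,0,0,-40,0,0,0],
    [0,0,0,0,0,0,0]
  ]
}}

```text
time: 38.65
tool_pos: [403.5, 3.1, 63.7]
tcp_rot: [-179.7, -14.2, -2.9]
ft_force: [1.2, 0.1, 0.4]
finger_gap: -0.2
```

Run:
```python
from h import *
np.set_printoptions(precision=3,suppress=True)
print(sense()['joint_pos']);delta([410,0,100],Rr(-2.6,0))
```

```text
[ -8.439 -38.939 139.029   1.762  65.8    83.938]
pos [403.465   3.129  63.705] rot [-179.741  -14.207   -2.932] t 38.65 F [1.239 0.117 0.354] gap -0.22045422868683873
shift now [ 15.39    2.639 -33.556] rotvec [-0.004 -0.248 -0.005] shift after turn [  6.67    2.829 -36.295]
```

>>> {"fn": "servo_tool", "kwargs": {
  "motion": [
    [0,0,0,-30,0,-0.12,0],
    [0,0,0,-20,0,-0.12,0],
    [0,0,0,-10,0,0,0],
    [0,0,0,0,0,0,0]
  ]
}}

```text
time: 39.05
tool_pos: [378.5, 5.3, 108.7]
tcp_rot: [-179.6, 1.6, -2.9]
ft_force: [0.4, 0.3, 0.7]
finger_gap: 0.1
```

Run:
```python
from h import *
np.set_printoptions(precision=1,suppress=True)
delta([410,0,130],Rr(-2.6,0))
a=snapshot('wrist');b=snapshot('side');t=snapshot('top')
cv2.imwrite('pics/w16.png',a);cv2.imwrite('pics/s16.png',b);cv2.imwrite('pics/t16.png',t)
c,s_=np.cos(np.radians(-2.6)),np.sin(np.radians(-2.6))
W=lambda x,y,z:[598.5+c*x-s_*y,-7.5+s_*x+c*y,z]
P=proj('wrist',[W(-110.5,0,93.5),W(-118,0,98),W(-121,0,25),W(-115,0,68),W(-106,0,107)]);print(P)
x0,y0=int(P[0][0])-50,int(P[0][1])-30
o=np.zeros((600,800,3),np.uint8)
o[:400,:500]=cv2.resize(a[max(y0,0):max(y0,0)+80,x0:x0+100],(500,400),interpolation=cv2.INTER_CUBIC)
o[:350,500:800]=cv2.resize(b[155:225,265:325],(300,350),interpolation=cv2.INTER_CUBIC)
o[400:600,:400]=cv2.resize(t[150:300,60:360],(400,200))
o[400:600,450:717]=cv2.resize(b,(267,200))
print(x0,y0);cv2.imwrite('pics/c16.png',o)
```

```text
pos [378.5   5.3 108.7] rot [-179.6    1.6   -2.9] t 39.05 F [0.4 0.3 0.7] gap 0.07241210175824468
shift now [ 31.1   3.6 -22.2] rotvec [-0.  0. -0.] shift after turn [ 31.7   3.9 -21.3]
[[261.   40.5]
 [261.   52.9]
 [259.9  71.7]
 [260.5  55.6]
 [261.3  26.1]]
210 10
```

No views remain, so I'll check the latch numerically from the saved wrist picture.

Run:
```python
import cv2,numpy as np
from h import *
g=cv2.cvtColor(cv2.imread('pics/w16.png'),cv2.COLOR_BGR2GRAY)
for r in range(24,110,2): print(r,''.join('%x'%(v//16) for v in g[r,218:306:2]))
c,s_=np.cos(np.radians(-2.6)),np.sin(np.radians(-2.6))
W=lambda x,y,z:[598.5+c*x-s_*y,-7.5+s_*x+c*y,z]
for th in(0,.35,.8,1.2):
    k=lambda r,h,y:W(-115-r*np.sin(th)-h*np.cos(th),y,68-r*np.cos(th)+h*np.sin(th))
    print(th,proj('wrist',[k(-4,6,-13),k(48,6,-13),k(48,6,13)]).round(0).ravel())
print(proj('wrist',[W(-108.5,-19,104),W(-108.5,19,104),W(-110.5,-19,93.5),W(-110.5,19,93.5)]).round(0).ravel())
```

```text
24 44444444444444444444444444444444444444444444
26 44444444444444444444444444444444444444444444
28 44444444444444444444444444444444444444444444
30 33333344444444444444444344344334444343333333
32 33333346666666666666665666556566656554434433
34 33333345666556665666665666666666666653333334
36 33333334444444444444444444444444444543334444
38 22233455555555555555555555555555555444433333
40 11125666666666666666666666666666666666531211
42 11125666666666666666666666666666666666631111
44 11114555555555555555555555556555555555531111
46 11113445455555555555555555555555555554421111
48 11112444466666666666666666666666664444222212
50 10111344466776666666766666676666665443222222
52 11111244466677666667667677766676765443212222
54 11111134466666666666766666666666665432222222
56 11111124456666666666666666666666665422222222
58 55544455445454444444444444444454545778778777
60 7777777766546433332333333333355467accccccccc
62 7777777776656544434444444344466568cdddccdddc
64 777777777656676666666666666666886acddddddddc
66 7777777777676666666666666666668aacccccddcccc
68 7777777777775555555555555555559cddccdcccc
[... 453 characters left out ...]
777777779cddddcdcccddccddccccc
90 77777777777777777777779cccddccddddddcddccccc
92 77777777777777777777778cccdcccccdddddddccccc
94 77777777777777777777778cddcdccdccdddcccccccd
96 77777777777777777777778cddcddcdddddccdddcccd
98 77777777777777777777778ccccdcddddddcddddccdd
100 77777777777777777877778cccddddddddddddddcccd
102 77777777777778787777778bccdccddcddddccddcccd
104 77777777777788778777778acddccccccccdccccccdc
106 77777787777778777777777acdddcccccccccdcccccc
108 77777777777777777777777accdccccdccccddcccccc
0 [280.  64. 275.  72. 245.  72.]
0.35 [280.  61. 275.  92. 245.  92.]
0.8 [280.  56. 276. 112. 244. 112.]
1.2 [280.  51. 277. 124. 244. 124.]
[295.  32. 227.  33. 293.  40. 229.  41.]
```

The lever ends at row 75, where 72 means flat (0 rad) and 92 would mean 0.35 rad. The bar shows at row 42, columns 228–294, where 41 and 229–293 are predicted for seated behind the lip. A last check covers the lid, the rake and the three objects, and then I hand in.

Run:
```python
from h import *
lid()
a=cv2.imread('pics/top0.png');b=cv2.imread('pics/top_last.png')
def cen(im,roi,lo=(5,90,40),hi=(20,255,255)):
    x0,y0,x1,y1=roi;m=cv2.inRange(cv2.cvtColor(im[y0:y1,x0:x1],cv2.COLOR_BGR2HSV),lo,hi);ys,xs=np.nonzero(m);return len(xs),(xs.mean()+x0).round(1),(ys.mean()+y0).round(1)
for n,r in dict(rake=(90,205,160,295),bottle=(112,155,150,192),tape=(350,140,402,190),gun=(365,205,440,310)).items(): print(n,cen(a,r),cen(b,r))
s=sense();print(s['time'],s['ft_force'],s['tool_pos'])
hand_in()
```

```text
side 3618 217 309 158 218
top 7306 211 298 151 239
rake (437, np.float64(129.2), np.float64(254.5)) (440, np.float64(128.3), np.float64(252.3))
bottle (270, np.float64(133.1), np.float64(175.8)) (271, np.float64(133.2), np.float64(175.8))
tape (732, np.float64(376.3), np.float64(164.0)) (729, np.float64(376.2), np.float64(164.0))
gun (980, np.float64(386.4), np.float64(251.9)) (979, np.float64(386.4), np.float64(252.0))
39.3 [-0.80111673  0.74669863  0.4128519 ] [377.30023394   5.39190096 108.16001211]
the job is handed in; nothing more can be done
```

I combed the four sticks against the front wall, laid the rake back on the bench, shut the lid, swung the loop over the keeper and pressed the lever flat. I handed the job in at 39.3 s of robot time.

**Last checks:**
- **Sticks:** in one parallel layer against the front wall when I last saw them, just before the lid came down. They cannot be seen now that it is shut.
- **Rake:** lying about 5 mm from where it started, let go and well clear of the case.
- **Lid:** front edge where it should be for shut.
- **Latch:** the lever reads flat and the loop bar sits behind the keeper's lip, both within about 3 pixels of prediction. I read this from pixel values because the picture-viewing limit was used up.
- **Glue gun, tape and bottle:** their centres moved 0.1 pixel or less.

**What went wrong on the way:**
- **Fingertips short of the reported TCP:** they sat about 31 mm short of it. The first rake grasp and the first loop push therefore missed and had to be repeated lower.
- **Lid stopped halfway:** it stayed at about 1.0 rad after the first push and needed a second one.
- **Overshoot on the lever:** the last press ran into the lever's stop and the bench. The wrist force reached about 60 N sideways and 95 N upwards (about 112 N combined), close to the 120 N limit. The readings at the end of each move stayed under it, but a brief peak between them cannot be ruled out.
- **Possible rule breach:** the 40 N limit applies to the arm and gripper body. I believe only the fingertips touched, but I did not verify that.

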